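Draw a used coil reactor off its post with the lifting hook

TASK

Clear the used steel coil with the blue end plates off the reactor station: nothing of the robot may touch it, so take the orange-handled lifting hook from its holder, catch the coil's wire bail, draw the coil straight up off the post, carry it without letting it swing about, set it down gently and flat in the wash tray beside the black and copper coil, and hang the hook back in its holder. If the coil does not come up with a light pull its clamp is still on: do not force it, but first push the black clamp lever in front of it anticlockwise (seen from above) as far as it goes. Leave everything else standing where it is.

Things in the scene. Friction and masses are not known exactly. Their poses are not given: they have to be found in the camera images.
- station: reactor station, fixed white box, stainless top 55 mm above the table. Origin on the table under the axis of its upright post (40 mm diameter, top 54 mm above the station's top). Box: x -125 to +85, y -85 to +85 mm; lever at -x; z up. Dark blocks 22 mm high, 55 to 83 mm from the post axis at +y and -y, hide tongues that reach over the coil's lower end plate while the clamp is on
- coil_mid (a point): the used coil: steel tube wound 86 mm in diameter on a bobbin with two blue end plates (104 mm diameter), 58 mm high without the bail, bore 45 mm, 240 to 440 g, standing on the station's top over the post. Point on its axis half-way up (29 mm above its underside); z is its axis; its bail stands in its y-z plane
- coil_bail (a point): middle of the top bar of the coil's bail: rigid 5 mm wire, top bar straight for 44 mm along the coil's y, 48 mm above the upper end plate (77 mm above coil_mid); legs slope down to 36 mm either side of the axis. The space under the bar is free down to the end plate
- lever_grip (a point): upright black grip (20 mm thick, top 54 mm above the station's top) on the end of the clamp lever, 55 mm from lever_pivot; point 30 mm above the station's top. Turns with about 1 N at the grip, stays where left. It is re-indexable: its direction does not tell if the clamp is on. Turned anticlockwise to its stop (at most 1.25 rad from any start) it draws both tongues off the coil
- lever_pivot (a point): axis of the clamp lever, 88 mm from the post axis on the station's -x side, 30 mm above the station's top; fixed to the station
- hook_handle (a point): lifting hook, 160 g, hanging upright: centre of its orange handle, 26 x 26 x 56 mm high, z up. Below it a collar (40 x 40 mm, underside 32 mm below the point), then a 6 mm shank, on the axis for 16 mm, then cranked to x -14 mm, and a V-shaped hook, bowl on the axis, upturned tip at x +16 mm. Mouth across x; a bar to catch runs along y. Tip top 77 mm, lowest point 103 mm below the point
- hook_bowl (a point): where the centre of a 5 mm bar lies when it hangs in the hook: on the hook's axis, 92.5 mm below hook_handle; same axes
- holder_seat (a point): fixed holder of the hook: point in its slot, on top of the fork plate (5 mm thick), 110 mm above the table. The hook's collar rests there, handle centre 32 mm above the point. Slot 18 mm wide along x, open at -x, where the fork ends 20 mm from the point; closed 26 mm behind it; column 40 mm behind, under the plate; z up
- tray: aluminium wash tray, fixed, 250 (x) x 150 (y) x 24 mm high, walls and floor 4 mm. Origin: centre of its underside, on the table. The other coil stands in its +x half; the -x half is free
- coil_b_mid (a point): the other coil, in the tray: copper tube on a bobbin with black end plates, same sizes as the used coil, bail included; point on its axis half-way up (29 mm)
- bottle_a: amber glass bottle with red cap, 60 mm diameter, 185 mm high; origin at the centre of its underside
- bottle_b: clear glass bottle with red cap, 60 mm diameter, 185 mm high; origin at the centre of its underside
- jar: glass jar with white lid, 60 mm diameter, 75 mm high; origin at the centre of its underside
- flask: conical glass flask, 80 mm diameter at the foot, 110 mm high; origin at the centre of its underside
- spanner: steel spanner lying on the table, 130 mm long; origin at its middle, underside

How it is judged:
By the outcome, as a careful person would: the job done as asked, in the order asked, and still so for the second after the job is handed in, with the robot touching nothing.
It also fails if it takes over 72 s, if anything falls off the work surface, if the arm or the gripper's body presses on something with over 40 N, if the wrist force passes 120 N, or if a joint passes its speed limit or range.

ROBOT

A 7-joint arm with a two-finger parallel gripper is mounted at the origin on the work surface. World frame = base frame: x ahead of the robot, y to its left, z up, the work surface at z = 0. Lengths are in m, angles in rad, forces in N, time in s.
With the tool pointing down it reaches from about 0.425 to 0.925 m from the base axis. Payload 6.8 kg.
Tool frame: the origin (TCP) lies midway between the tips of the shut fingers; the grasp point (between the pads) lies 19 mm behind it (bot.grip_depth is the distance from the TCP to the grasp point, in m); z points along the fingers, y is the direction in which the jaws open and shut (so a half turn about z gives the same grasp; the last joint's range is limited). The gripper opens to 88 mm and grips with 3 to 60 N. Pads are 20 mm wide; open, the fingers measure 115 mm over their backs; the gripper's body (75 mm by 178 mm) begins 61 mm behind the grasp point.
Start: joints at [1.179, 0.477, 0.022, 1.555, -0.011, 1.109, -0.083], TCP at [0.189, -0.648, 0.223] pointing down, gripper open.
Joint ranges: [-2.96, 2.96], [-0.34, 2.1], [-1.41, 1.46], [0.24, 2.44], [-1.37, 4.51], [0.17, 1.92], [-2.96, 2.96]. Speed limits (rad/s): [2.39, 2.39, 3.14, 3.14, 3.14, 3.14, 3.14].

INTERFACE

Orientations are given as a 3x3 rotation matrix whose columns are the frame's x, y, z axes.
In Python, from bench import bot gives the robot as it stands.
- The arm moves only by the shell command python3 -m pendant 'ROWS' [FORCE]. ROWS is JSON, a list of rows, each a list of 3 entries, a list of its own where there are three numbers: the shift along the tool's x, y, z in cm, then the turn about the tool's z in rad, then the closure, from 0 (fully open) to 1 (shut). In form: [[[tx, ty, tz], yaw, hand], ...]. A call has 1 to 5 rows; each row is the pose to reach, as a shift and turn from the pose measured when the call began, along the tool's axes at that moment; what a row does not reach only later rows make up. A row lasts 1/8 s, in which the tool goes at most 62.5 mm and 10.7 degrees, less where a joint would pass 70% of its speed; a pose out of reach is approached as far as the arm can. A call with a gripper value outside its range is refused whole. The fingers move at their own pace and stop on an object; FORCE is the grip in N (left out, the last holds). Time passes only in rows, so rows that repeat a pose let the fingers close. It gives the time, the measured TCP pose, the force and the opening at its end, in the units of the state.
- bot.read_state(): the state, without advancing time (a new reading comes with each control period).
- bot.get_image(name): name is "side" or "top"; returns the picture (420x560x3 uint8, red, green, blue); there is no depth.
- bot.camera_params(name): a dict with "camera_matrix" (3x3 intrinsics, pixels), "R" (3x3) and "t" (3): a world point X has camera coordinates R X + t. Camera axes: x right, y down, z forward; pixel columns grow to the right and rows downward; lengths in m; the calibration is good to about 2 mm. A picture is of the moment at which its call begins. camera_params takes no time and is no camera call.
- bot.sign_off(): hands the job in, once; it reports no verdict.
The state is a dict: "time": time; "q": joint angles; "qd": joint speeds; "joint_efforts": joint torques, N m; "tcp_pos": TCP position; "tcp_rot": TCP orientation; "ft_force": force on the tool from outside, world axes, zero at the start; "moment": the same for the moment, N m; "finger_gap": finger opening in m.
Only numpy, scipy, OpenCV 4.12 (cv2) and the standard library are available. Lean on these libraries where they do the work, as an engineer would, in place of code of your own. Each camera call takes 0.05 s, during which the arm holds its last target.

## Working session

There is one attempt and no reset: what is moved stays moved. The work goes in short steps, Python scripts to look and compute and a shell command to move; the robot and the scene stay as the last step left them, time stands still between calls to the robot, and variables do not carry over. Pictures are saved under pics/ and viewed, and the job is handed in when it is done.

```bash
ls; mkdir -p pics
python3 - <<'E'
from bench import bot
import cv2,numpy as np
np.set_printoptions(precision=4,suppress=True)
for n in("side","top"):
    im=bot.get_image(n); cv2.imwrite(f"pics/{n}0.png",im[:,:,::-1]); p=bot.camera_params(n)
    print(n,p["camera_matrix"],p["R"],p["t"])
s=bot.read_state(); print(s)
E
```

```text
pics
side [[429.8943   0.     282.0877]
 [  0.     429.8943 211.8462]
 [  0.       0.       1.    ]] [[ 0.9995 -0.0318  0.002 ]
 [-0.0144 -0.5076 -0.8615]
 [ 0.0285  0.861  -0.5078]] [-0.5809  0.1148  1.1016]
top [[514.4385   0.     280.8847]
 [  0.     514.4385 211.3825]
 [  0.       0.       1.    ]] [[-0.0123 -0.9998 -0.0122]
 [-0.9987  0.0129 -0.0486]
 [ 0.0488  0.0115 -0.9987]] [0.0158 0.586  1.3874]
{'time': 0.1, 'q': array([ 1.1789,  0.4777,  0.0224,  1.5563, -0.0115,  1.1093, -0.0831]), 'qd': array([-0.0003, -0.0019,  0.0012, -0.001 , -0.0004,  0.001 ,  0.001 ]), 'joint_efforts': array([  0.0046, -58.4097,   1.5399, -27.3314,  -0.0543,   0.0131,
         0.    ]), 'tcp_pos': array([ 0.1889, -0.6475,  0.2218]), 'tcp_rot': array([[ 0.96  ,  0.28  , -0.0005],
       [ 0.28  , -0.96  ,  0.0015],
       [-0.0001, -0.0016, -1.    ]]), 'ft_force': array([-0.2992,  0.145 ,  0.1801]), 'moment': array([0.0369, 0.0241, 0.0022]), 'finger_gap': 0.08787905342343014}
```

View pics/side0.png

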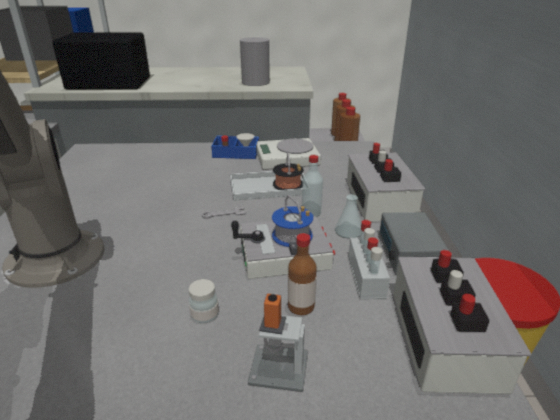

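View pics/top0.png

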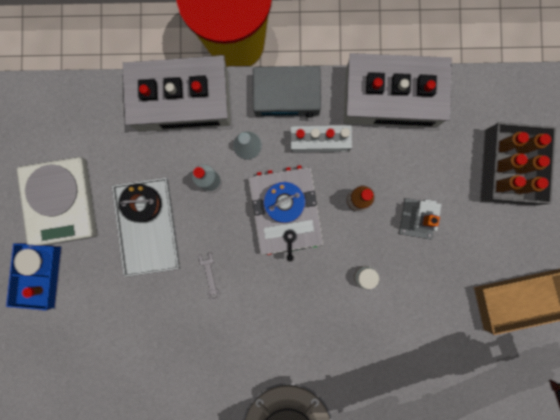

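Run:
```python
import cv2
t=cv2.imread("pics/top0.png"); s=cv2.imread("pics/side0.png")
def c(im,x,y,w,h,k,n): cv2.imwrite("pics/"+n,cv2.resize(im[y:y+h,x:x+w],None,fx=k,fy=k,interpolation=cv2.INTER_CUBIC))
c(t,230,150,130,110,6,"c1.png")
c(t,390,185,65,65,9,"c2.png")
c(t,100,165,130,120,5,"c3.png")
c(s,220,130,130,150,4,"c4.png")
c(s,235,280,90,110,5,"c5.png")
```

```text
(no output)
```

View pics/c1.png

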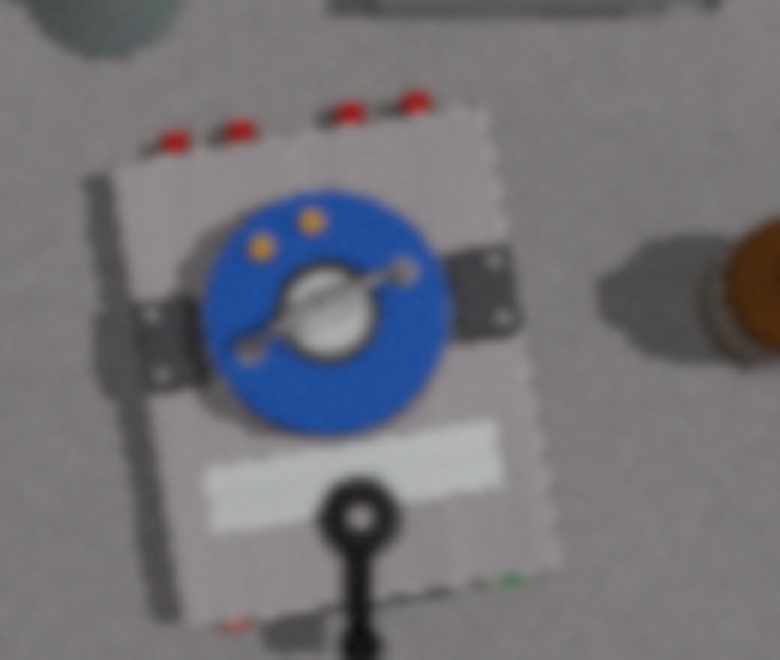

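View pics/c2.png

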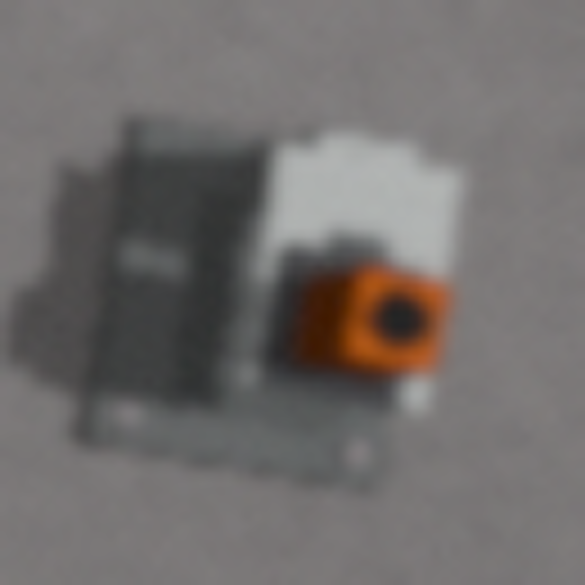

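View pics/c3.png

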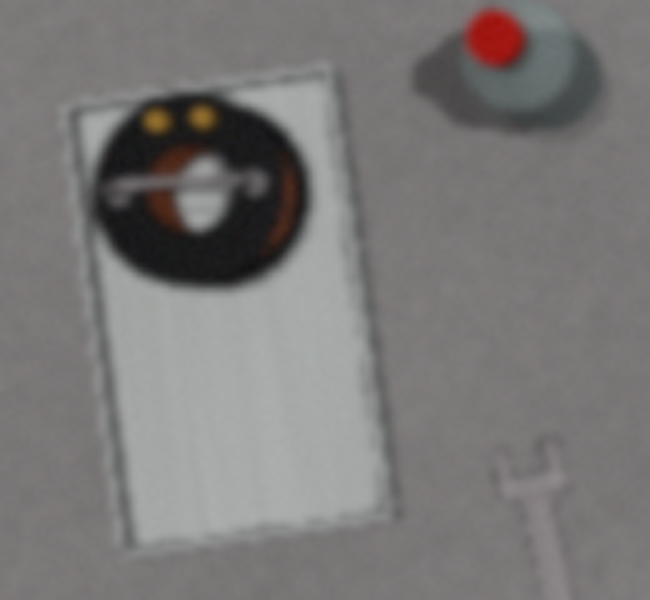

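View pics/c4.png

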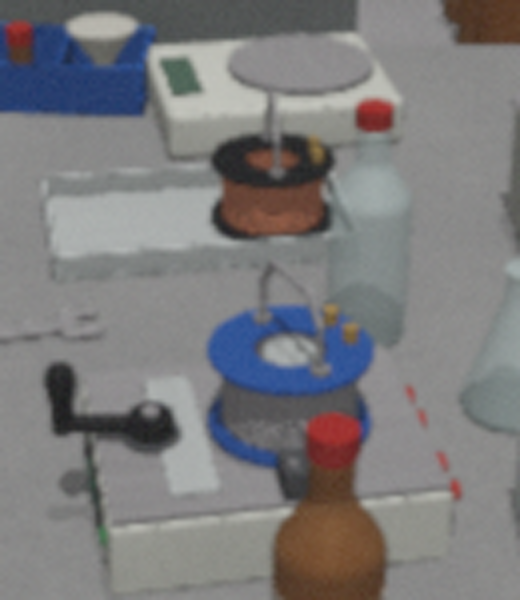

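View pics/c5.png

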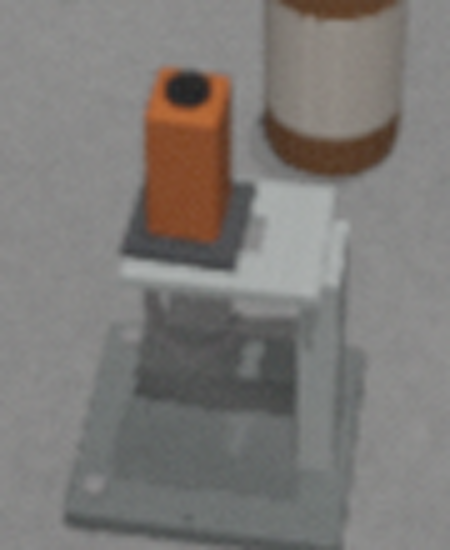

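```bash
cat > h.py <<'E'
import numpy as np,json,os
from bench import bot
np.set_printoptions(precision=4,suppress=True)
P={n:bot.camera_params(n) for n in("side","top")}
def ray(n,uv):
    p=P[n];K,R,t=map(np.array,(p["camera_matrix"],p["R"],p["t"]))
    d=R.T@np.linalg.solve(K,[uv[0],uv[1],1.]); return -R.T@t,d
def xy(n,uv,z):
    o,d=ray(n,uv); return o+d*(z-o[2])/d[2]
def tri(a,b):
    A=[];B=[]
    for n,uv in(("top",a),("side",b)):
        o,d=ray(n,uv);d=d/np.linalg.norm(d);M=np.eye(3)-np.outer(d,d);A.append(M);B.append(M@o)
    return np.linalg.lstsq(np.vstack(A),np.hstack(B),rcond=None)[0]
def proj(n,X):
    p=P[n];c=np.array(p["R"])@X+np.array(p["t"]);c=np.array(p["camera_matrix"])@c;return c[:2]/c[2]
def crop(uv,off,k): return ((np.array(uv)+.5)/k-.5)+np.array(off)
E
python3 - <<'E'
from h import *
c1=lambda *u:crop(u,(230,150),6); c2=lambda *u:crop(u,(390,185),9); c3=lambda *u:crop(u,(100,165),5)
c4=lambda *u:crop(u,(220,130),4); c5=lambda *u:crop(u,(235,280),5)
cs=[xy("top",c1(*u),.055) for u in((115,168),(490,108),(560,568),(185,628))]
for c in cs: print("stc",c)
e=cs[0]+cs[1]-cs[2]-cs[3]; yaw=np.arctan2(e[1],e[0]);e2=cs[0]+cs[3]-cs[1]-cs[2];print("yaw",yaw,np.arctan2(-e2[0],e2[1]), "sizes",np.linalg.norm(e)/2,np.linalg.norm(e2)/2)
ce=np.mean(cs,0); print("post from corners",ce+np.array([np.cos(yaw),np.sin(yaw),0])*.02)
print("blocks mid",(xy("top",c1(170,345),.077)+xy("top",c1(485,295),.077))/2)
print("coil disc",xy("top",c1(328,314),.113))
f1=xy("top",c1(248,350),.115);f2=xy("top",c1(405,272),.115);print("feet",f1,f2,"mid",(f1+f2)/2,"bail ydir yaw",np.arctan2(-(f1-f2)[0],(f1-f2)[1]), np.linalg.norm(f1-f2))
print("bail top corners side c4", tri(c1(328,312),c4(285,272)))
print("pivot",xy("top",c1(360,518),.09),"grip top",xy("top",c1(360,643),.109))
print("hook top",xy("top",c2(402,318),.170),"tri",tri(c2(402,318),c5(187,90)), "side",xy("side",c5(187,90),.170))
q=[xy("top",c2(*u),.170) for u in((362,268),(452,282),(440,378),(348,365))];print("hook corners",*q)
b=[xy("top",c2(*u),.0) for u in((85,440),(370,490),(130,120))];print("base",*b)
t=[xy("top",c3(*u),.024) for u in((68,105),(335,70),(398,515),(128,548))];print("tray",*t,np.mean(t,0))
print("coilb",xy("top",c3(203,190),.062),"feet",xy("top",c3(118,195),.062),xy("top",c3(260,180),.062))
E
```

```text
stc [0.6751 0.0922 0.055 ]
stc [ 0.6995 -0.0741  0.055 ]
stc [ 0.496  -0.1017  0.055 ]
stc [0.4717 0.0633 0.055 ]
yaw 0.138012431327881 0.14590684880549099 sizes 0.2054065760573862 0.16744122709566447
post from corners [ 0.6054 -0.0023  0.055 ]
blocks mid [ 0.605  -0.0011  0.077 ]
coil disc [ 0.6052 -0.0015  0.113 ]
feet [0.5903 0.0324 0.115 ] [ 0.6224 -0.0343  0.115 ] mid [ 0.6064 -0.0009  0.115 ] bail ydir yaw 0.44887743350875886 0.07396855183233259
bail top corners side c4 [ 0.6023 -0.0018  0.1639]
pivot [ 0.519 -0.014  0.09 ] grip top [ 0.4664 -0.0132  0.109 ]
hook top [ 0.5532 -0.3628  0.17  ] tri [ 0.5528 -0.3625  0.1713] side [ 0.5525 -0.3611  0.17  ]
hook corners [ 0.5668 -0.3525  0.17  ] [ 0.5627 -0.3764  0.17  ] [ 0.537  -0.3725  0.17  ] [ 0.5408 -0.3481  0.17  ]
base [ 0.5221 -0.3142  0.    ] [ 0.5059 -0.4002  0.    ] [ 0.6196 -0.3302  0.    ]
tray [0.6619 0.4641 0.024 ] [0.679  0.3183 0.024 ] [0.4374 0.2846 0.024 ] [0.4213 0.4307 0.024 ] [0.5499 0.3744 0.024 ]
coilb [0.6118 0.3794 0.062 ] feet [0.6098 0.4245 0.062 ] [0.6167 0.3492 0.062 ]
```

```bash
cat > d.py <<'E'
# usage: d.py x y z yaw  -> shift in tool axes (cm), turn about tool z
import sys
from h import *
s=bot.read_state();R=np.array(s["tcp_rot"]);p=np.array(s["tcp_pos"])
yaw=np.arctan2(R[1,0],R[0,0])
print("t",round(s["time"],2),"tcp",p,"yaw",round(yaw,4),"tilt",R[:,2][:2],"F",s["ft_force"],"gap",round(s["finger_gap"],4))
a=[float(v) for v in sys.argv[1:]]
for i in range(0,len(a),4):
    print("->",a[i:i+4],"shift cm",R.T@(np.array(a[i:i+3])-p)*100,"turn",round(-((a[i+3]-yaw+np.pi)%(2*np.pi)-np.pi),4))
E
python3 d.py .553 -.3625 .225 -.175
```

```text
t 0.1 tcp [ 0.1889 -0.6475  0.2218] yaw 0.2838 tilt [-0.0005  0.0015] F [-0.2992  0.145   0.1801] gap 0.0879
-> [0.553, -0.3625, 0.225, -0.175] shift cm [ 42.9383 -17.1636  -0.2946] turn 0.4588
```

```bash
python3 -m pendant '[[[5,-2,-0.3],0.1,0],[[11,-4.4,-0.3],0.25,0],[[17,-6.8,-0.3],0.46,0],[[23,-9.2,-0.3],0.46,0],[[29,-11.6,-0.3],0.46,0]]' 30; python3 d.py .553 -.3625 .225 -.175
```

```text
time: 0.72
tcp_pos: [0.4286, -0.4591, 0.2246]
tcp_rot: [[0.984, -0.176, -0.001], [-0.176, -0.984, 0.002], [-0.001, -0.002, -1.0]]
ft_force: [0.2, -0.3, 0.3]
finger_gap: 0.0877
t 0.72 tcp [ 0.4286 -0.4591  0.2246] yaw -0.1765 tilt [-0.001   0.0018] F [ 0.1766 -0.3384  0.3425] gap 0.0877
-> [0.553, -0.3625, 0.225, -0.175] shift cm [ 10.5473 -11.6933  -0.0312] turn -0.0015
```

```bash
python3 -m pendant '[[[5,-5.5,0],0,0],[[9,-10,0],0,0],[[10.55,-11.7,0],0,0],[[10.55,-11.7,0],0,0],[[10.55,-11.7,2],0,0]]'; python3 d.py .553 -.3625 .126 -.175
python3 - <<'E'
from h import *
import cv2
im=bot.get_image("top");cv2.imwrite("pics/t1.png",cv2.resize(im[150:270,370:500,::-1],None,fx=5,fy=5,interpolation=2))
im=bot.get_image("side");cv2.imwrite("pics/s1.png",cv2.resize(im[200:400,210:360,::-1],None,fx=3,fy=3,interpolation=2))
E
```

```text
time: 1.35
tcp_pos: [0.553, -0.3638, 0.2056]
tcp_rot: [[0.984, -0.176, 0.001], [-0.176, -0.984, -0.0], [0.001, 0.0, -1.0]]
ft_force: [-0.3, -0.2, -0.7]
finger_gap: 0.0879
t 1.35 tcp [ 0.553  -0.3638  0.2056] yaw -0.1772 tilt [ 0.0006 -0.0003] F [-0.2859 -0.2026 -0.7204] gap 0.0879
-> [0.553, -0.3625, 0.126, -0.175] shift cm [-0.0315 -0.1241  7.9626] turn -0.0022
```

View pics/t1.png

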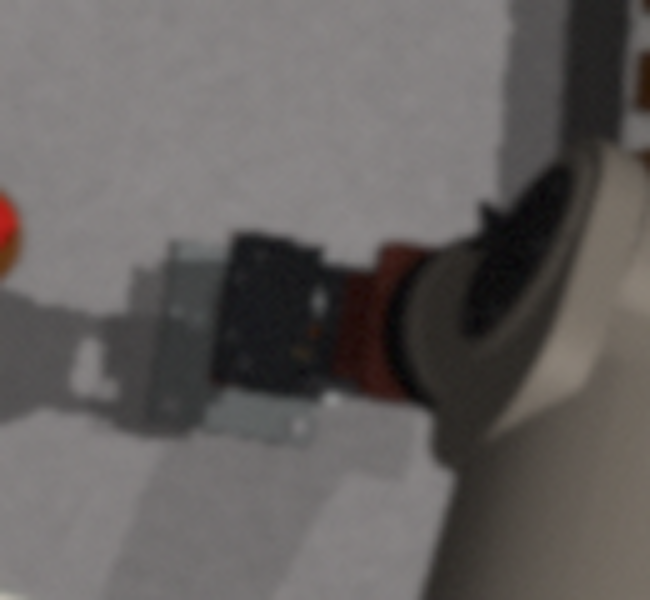

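View pics/s1.png

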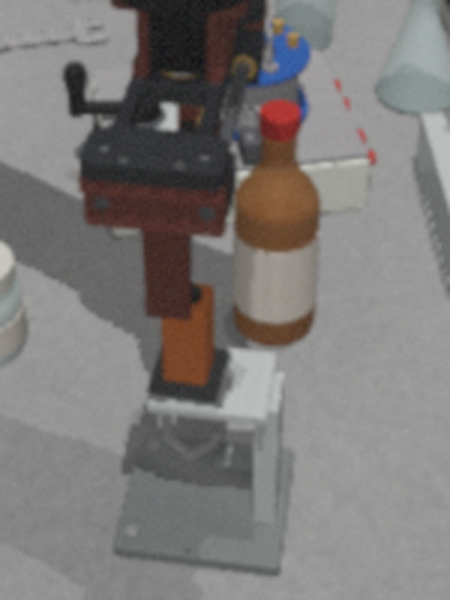

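```bash
python3 -m pendant '[[[0,-0.12,3],0,0],[[0,-0.12,6],0,0],[[0,-0.12,8],0,0],[[0,-0.12,8],0,0],[[0,-0.12,8],0,1]]' 30; python3 -m pendant '[[[0,0,0],0,1],[[0,0,0],0,1],[[0,0,0],0,1],[[0,0,0],0,1]]' 30;python3 d.py .553 -.3625 .126 -.175
```

```text
time: 2.08
tcp_pos: [0.5507, -0.3623, 0.1236]
tcp_rot: [[0.984, -0.178, -0.004], [-0.178, -0.984, 0.002], [-0.004, -0.001, -1.0]]
ft_force: [0.3, 0.5, -0.7]
finger_gap: 0.0811
time: 2.58
tcp_pos: [0.5507, -0.3623, 0.1237]
tcp_rot: [[0.984, -0.178, -0.004], [-0.178, -0.984, 0.002], [-0.004, -0.001, -1.0]]
ft_force: [-0.2, 0.9, 1.1]
finger_gap: 0.041
t 2.58 tcp [ 0.5507 -0.3623  0.1237] yaw -0.1787 tilt [-0.004   0.0021] F [-0.2164  0.8556  1.1124] gap 0.041
-> [0.553, -0.3625, 0.126, -0.175] shift cm [ 0.2291 -0.0219 -0.2294] turn -0.0037
```

```bash
python3 -m pendant '[[[0.2,0,-0.1],0,1],[[0.2,0,-0.1],0,1],[[0.2,0,-0.1],0,1]]' 40;python3 d.py .553 -.3625 .126 -.175
```

```text
time: 2.95
tcp_pos: [0.553, -0.3625, 0.1248]
tcp_rot: [[0.984, -0.178, -0.003], [-0.178, -0.984, 0.002], [-0.004, -0.001, -1.0]]
ft_force: [1.7, 0.1, 1.1]
finger_gap: 0.0256
t 2.95 tcp [ 0.553  -0.3625  0.1248] yaw -0.1785 tilt [-0.0035  0.0021] F [1.7498 0.1005 1.0814] gap 0.0256
-> [0.553, -0.3625, 0.126, -0.175] shift cm [-0.0042 -0.0014 -0.1163] turn -0.0035
```

```bash
python3 -m pendant '[[[0,0,-0.3],0,1],[[0,0,-0.6],0,1],[[-2,0,-0.6],0,1],[[-4.5,0,-0.6],0,1],[[-7,0,-0.8],0,1]]' 40;python3 d.py .53 -.2 .27 .45
```

```text
time: 3.58
tcp_pos: [0.4832, -0.35, 0.133]
tcp_rot: [[0.984, -0.178, -0.004], [-0.178, -0.984, 0.002], [-0.004, -0.001, -1.0]]
ft_force: [-0.2, 0.4, -1.8]
finger_gap: 0.0261
t 3.58 tcp [ 0.4832 -0.35    0.133 ] yaw -0.1786 tilt [-0.0039  0.0022] F [-0.1818  0.405  -1.8388] gap 0.0261
-> [0.53, -0.2, 0.27, 0.45] shift cm [  1.8835 -15.6098 -13.6853] turn -0.6286
```

```bash
python3 -m pendant '[[[0,-0.5,-5],-0.05,1],[[0.3,-5,-10],-0.2,1],[[1,-10,-12],-0.35,1],[[1.5,-15,-12],-0.5,1],[[1.5,-18,-12],-0.6276,1]]' 40;python3 d.py .56 -.0235 .25 .449
```

```text
time: 4.2
tcp_pos: [0.5312, -0.1728, 0.254]
tcp_rot: [[0.898, 0.441, -0.003], [0.441, -0.898, 0.003], [-0.001, -0.003, -1.0]]
ft_force: [0.4, -0.5, -1.9]
finger_gap: 0.0261
t 4.2 tcp [ 0.5312 -0.1728  0.254 ] yaw 0.4565 tilt [-0.0026  0.0026] F [ 0.3752 -0.5457 -1.8916] gap 0.0261
-> [0.56, -0.0235, 0.25, 0.449] shift cm [  9.1656 -12.1278   0.429 ] turn 0.0075
```

```bash
python3 -m pendant '[[[4.5,-6,0.4],0,1],[[8,-10.6,0.4],0,1],[[9.15,-12.1,0.4],0,1],[[9.15,-12.1,0.4],0,1]]' 40;python3 d.py .56 -.0235 .215 .449
python3 - <<'E'
from h import *
import cv2
im=bot.get_image("top");cv2.imwrite("pics/t2.png",cv2.resize(im[140:260,220:370,::-1],None,fx=5,fy=5,interpolation=2))
im=bot.get_image("side");cv2.imwrite("pics/s2.png",cv2.resize(im[130:280,200:360,::-1],None,fx=4,fy=4,interpolation=2))
E
```

```text
time: 4.7
tcp_pos: [0.5601, -0.0205, 0.2504]
tcp_rot: [[0.895, 0.446, -0.002], [0.446, -0.895, 0.004], [-0.001, -0.004, -1.0]]
ft_force: [-0.1, -0.5, -0.4]
finger_gap: 0.026
t 4.7 tcp [ 0.5601 -0.0205  0.2504] yaw 0.4618 tilt [-0.0025  0.0036] F [-0.0743 -0.4704 -0.4453] gap 0.026
-> [0.56, -0.0235, 0.215, 0.449] shift cm [-0.1378  0.2769  3.5421] turn 0.0128
```

View pics/t2.png

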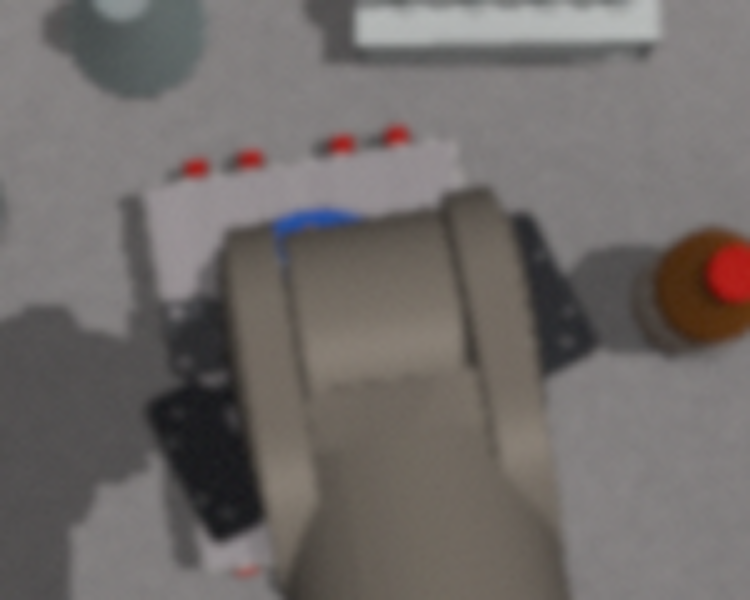

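View pics/s2.png

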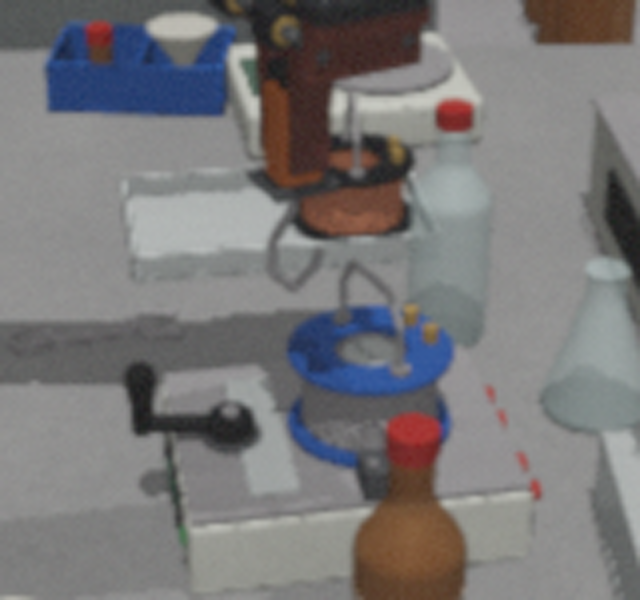

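```bash
python3 -m pendant '[[[-0.15,0.28,1.8],0.013,1],[[-0.15,0.28,3.3],0.013,1],[[-0.15,0.28,3.55],0.013,1],[[-0.15,0.28,3.55],0.013,1]]' 40;python3 d.py .605 -.0015 .215 .449
python3 - <<'E'
from h import *
import cv2
s=bot.read_state();p=np.array(s["tcp_pos"]);R=np.array(s["tcp_rot"])
h=p+[0,0,.0172]
for n,o in(("lowest",[0,0,.103]),("tip",[.016,0,.077]),("bowl",[0,0,.0925])): X=h+R@np.array(o); print(n,X,(proj("side",X)-[240,170])*5)
print("bar",(proj("side",np.array([.605,-.0015,.161]))-[240,170])*5)
im=bot.get_image("side");cv2.imwrite("pics/s3.png",cv2.resize(im[170:270,240:340,::-1],None,fx=5,fy=5,interpolation=2))
E
```

```text
time: 5.3
tcp_pos: [0.5594, -0.028, 0.2143]
tcp_rot: [[0.904, 0.428, -0.004], [0.428, -0.904, 0.002], [-0.003, -0.003, -1.0]]
ft_force: [0.1, -0.9, -1.2]
finger_gap: 0.0259
t 5.3 tcp [ 0.5594 -0.028   0.2143] yaw 0.4428 tilt [-0.0037  0.0018] F [ 0.1289 -0.8565 -1.2289] gap 0.0259
-> [0.605, -0.0015, 0.215, 0.449] shift cm [ 5.2582 -0.4394 -0.0809] turn -0.0062
lowest [ 0.559  -0.0278  0.1285] [166.3223 230.3976]
tip [ 0.5735 -0.021   0.1545] [196.2921 175.7657]
bowl [ 0.559  -0.0278  0.139 ] [166.2202 211.521 ]
bar [260.4883 143.0743]
```

View pics/s3.png

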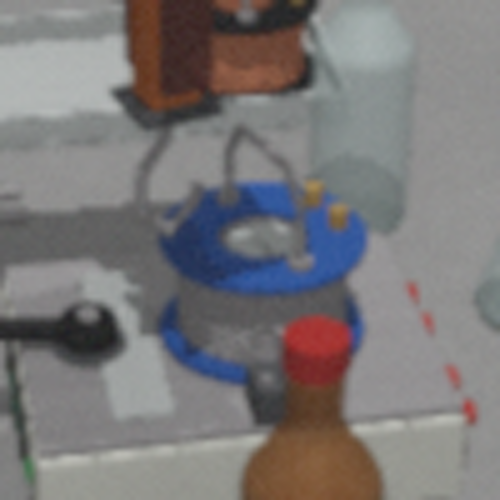

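```bash
python3 -m pendant '[[[1.2,-0.44,0],-0.006,1],[[2.6,-0.44,0],-0.006,1],[[4,-0.44,0],-0.006,1],[[5.25,-0.44,0],-0.006,1],[[5.25,-0.44,0],-0.006,1]]' 40;python3 d.py .605 -.0015 .230 .449
python3 - <<'E'
from h import *
import cv2
im=bot.get_image("side");cv2.imwrite("pics/s4.png",cv2.resize(im[170:270,240:340,::-1],None,fx=5,fy=5,interpolation=2))
E
```

```text
time: 5.98
tcp_pos: [0.6061, -0.0006, 0.2145]
tcp_rot: [[0.901, 0.435, -0.003], [0.435, -0.9, 0.002], [-0.001, -0.003, -1.0]]
ft_force: [-0.1, -0.8, -1.6]
finger_gap: 0.0261
t 5.97 tcp [ 0.6061 -0.0006  0.2145] yaw 0.4499 tilt [-0.0028  0.0023] F [-0.1169 -0.7673 -1.6123] gap 0.0261
-> [0.605, -0.0015, 0.23, 0.449] shift cm [-0.1413  0.0309 -1.5519] turn 0.0009
```

View pics/s4.png

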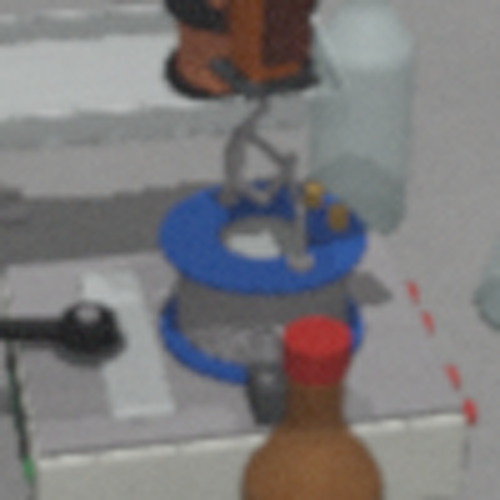

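```bash
python3 -m pendant '[[[-0.1,0.03,-0.7],0,1],[[-0.1,0.03,-1.3],0,1],[[-0.1,0.03,-1.8],0,1],[[-0.1,0.03,-2.0],0,1],[[-0.1,0.03,-2.1],0,1]]' 40
python3 -m pendant '[[[0,0,-0.1],0,1],[[0,0,-0.15],0,1],[[0,0,-0.2],0,1]]'
```

```text
time: 6.65
tcp_pos: [0.6045, -0.0019, 0.2352]
tcp_rot: [[0.901, 0.434, -0.004], [0.434, -0.901, 0.002], [-0.003, -0.003, -1.0]]
ft_force: [0.4, 0.1, -4.1]
finger_gap: 0.026
time: 7.02
tcp_pos: [0.6044, -0.0019, 0.237]
tcp_rot: [[0.901, 0.434, -0.004], [0.434, -0.901, 0.002], [-0.003, -0.004, -1.0]]
ft_force: [-0.3, 0.7, -4.3]
finger_gap: 0.0259
```

```bash
python3 -m pendant '[[[0,0,-0.1],0,1],[[0,0,-0.2],0,1]]'; python3 -m pendant '[[[0,0,-0.1],0,1],[[0,0,-0.2],0,1]]'
```

```text
time: 7.28
tcp_pos: [0.6041, -0.0019, 0.2388]
tcp_rot: [[0.901, 0.434, -0.005], [0.434, -0.901, 0.002], [-0.004, -0.004, -1.0]]
ft_force: [0.2, 0.2, -5.2]
finger_gap: 0.0262
time: 7.52
tcp_pos: [0.6034, -0.0023, 0.2396]
tcp_rot: [[0.901, 0.434, -0.007], [0.434, -0.901, 0.001], [-0.006, -0.004, -1.0]]
ft_force: [1.5, -0.4, -14.6]
finger_gap: 0.0262
```

```bash
python3 -m pendant '[[[0.1,0,0.4],0,1],[[0.15,0,1],0,1],[[0.15,0,1.7],0,1],[[0.15,0,2.3],0,1],[[0.15,0,2.5],0,1]]' 40
python3 d.py .605 -.0015 .2145 .449
```

```text
time: 8.15
tcp_pos: [0.6043, -0.0017, 0.2141]
tcp_rot: [[0.901, 0.434, -0.008], [0.434, -0.901, 0.001], [-0.006, -0.005, -1.0]]
ft_force: [-0.2, -0.7, -1.4]
finger_gap: 0.0256
t 8.15 tcp [ 0.6043 -0.0017  0.2141] yaw 0.4493 tilt [-0.0076  0.0014] F [-0.1727 -0.6913 -1.4406] gap 0.0256
-> [0.605, -0.0015, 0.2145, 0.449] shift cm [ 0.0679  0.0128 -0.0391] turn 0.0003
```

```bash
python3 -m pendant '[[[0,0,0],0,1],[[-1.2,0,0],0,1],[[-2.8,0,0],0,1],[[-4.8,0,0],0,1],[[-6,0,0],0,1]]' 40
python3 d.py .477 .03 .215 0 .477 .03 .151 0
python3 - <<'E'
from h import *
import cv2
im=bot.get_image("side");cv2.imwrite("pics/s5.png",cv2.resize(im[170:270,220:340,::-1],None,fx=5,fy=5,interpolation=2))
E
```

```text
time: 8.78
tcp_pos: [0.5488, -0.0289, 0.2147]
tcp_rot: [[0.901, 0.433, -0.008], [0.433, -0.901, 0.001], [-0.007, -0.004, -1.0]]
ft_force: [0.2, 0.4, -1.3]
finger_gap: 0.026
t 8.78 tcp [ 0.5488 -0.0289  0.2147] yaw 0.4482 tilt [-0.0078  0.0007] F [ 0.1823  0.3594 -1.2597] gap 0.026
-> [0.477, 0.03, 0.215, 0.0] shift cm [-3.9152 -8.4169  0.0311] turn 0.4482
-> [0.477, 0.03, 0.151, 0.0] shift cm [-3.8726 -8.3911  6.4309] turn 0.4482
```

View pics/s5.png

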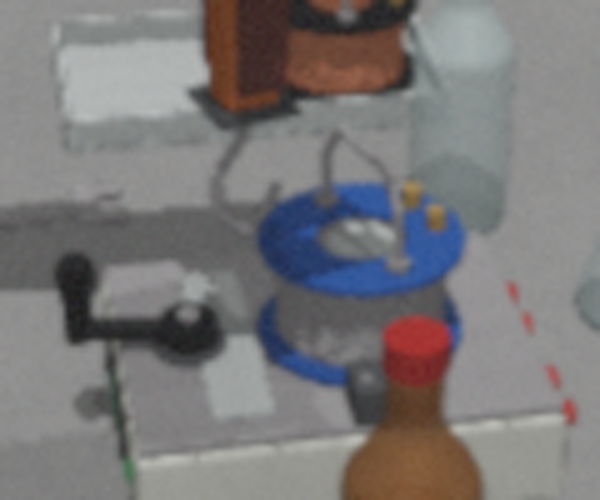

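```bash
python3 -m pendant '[[[-3,-2,-0.5],0.15,1],[[-3.9,-5.5,-0.5],0.3,1],[[-4,-8.8,-0.5],0.448,1],[[-4,-8.8,1],0.448,1],[[-4,-8.8,3],0.448,1]]' 40
python3 d.py .477 .033 .151 0
```

```text
time: 9.45
tcp_pos: [0.4741, 0.0323, 0.1852]
tcp_rot: [[1.0, 0.001, -0.007], [0.001, -1.0, 0.0], [-0.007, -0.0, -1.0]]
ft_force: [0.3, -0.2, -1.6]
finger_gap: 0.026
t 9.45 tcp [0.4741 0.0323 0.1852] yaw 0.0015 tilt [-0.0067  0.0001] F [ 0.3442 -0.2347 -1.6051] gap 0.026
-> [0.477, 0.033, 0.151, 0.0] shift cm [ 0.3104 -0.0686  3.4192] turn 0.0015
```

```bash
python3 -m pendant '[[[0.3,0,2],0,1],[[0.3,0,3.4],0,1],[[0.3,0,3.4],0,1],[[0.3,1,3.4],0,1],[[0.3,2.2,3.4],0,1]]' 40
python3 d.py .477 .0 .151 0
python3 - <<'E'
from h import *
import cv2
im=bot.get_image("side");cv2.imwrite("pics/s6.png",cv2.resize(im[170:270,220:340,::-1],None,fx=5,fy=5,interpolation=2))
E
```

```text
time: 10.07
tcp_pos: [0.4774, 0.0094, 0.1519]
tcp_rot: [[1.0, 0.002, -0.005], [0.002, -1.0, -0.0], [-0.005, -0.0, -1.0]]
ft_force: [0.6, 0.6, -1.4]
finger_gap: 0.0264
t 10.07 tcp [0.4774 0.0094 0.1519] yaw 0.0017 tilt [-0.0053 -0.    ] F [ 0.6253  0.6392 -1.4313] gap 0.0264
-> [0.477, 0.0, 0.151, 0.0] shift cm [-0.0444  0.9449  0.0868] turn 0.0017
```

View pics/s6.png

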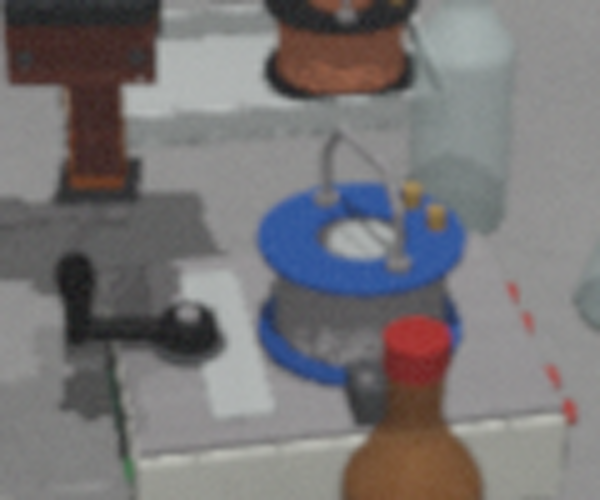

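```bash
cat > arc.py <<'E'
import numpy as np,subprocess,sys
a=[]
for f in map(float,sys.argv[1:]):
    c=np.array([.519,-.014])+.042*np.array([-np.cos(f),-np.sin(f)])+.013*np.array([-np.sin(f),np.cos(f)])
    a+=[*map(str,c.round(4)),".151",str(f)]
subprocess.run(["python3","d.py"]+a)
E
python3 arc.py 0 .15 .3 .45 .6 .75 .9 1.05 1.2
```

```text
t 10.12 tcp [0.4772 0.0073 0.1517] yaw -0.0008 tilt [-0.0058 -0.0011] F [-0.5616 -2.2821 -1.4053] gap 0.0262
-> [0.477, -0.001, 0.151, 0.0] shift cm [-0.0232  0.8316  0.0748] turn -0.0008
-> [0.4755, -0.0074, 0.151, 0.15] shift cm [-0.1727  1.4717  0.0764] turn -0.1508
-> [0.475, -0.014, 0.151, 0.3] shift cm [-0.2222  2.1317  0.0775] turn -0.3008
-> [0.4755, -0.0206, 0.151, 0.45] shift cm [-0.1716  2.7917  0.0779] turn -0.4508
-> [0.477, -0.027, 0.151, 0.6] shift cm [-0.0211  3.4316  0.0778] turn -0.6008
-> [0.4794, -0.0331, 0.151, 0.75] shift cm [0.2193 4.0414 0.0771] turn -0.7508
-> [0.4827, -0.0388, 0.151, 0.9] shift cm [0.5498 4.6111 0.0759] turn -0.9008
-> [0.4868, -0.044, 0.151, 1.05] shift cm [0.9602 5.1308 0.0741] turn -1.0508
-> [0.4917, -0.0484, 0.151, 1.2] shift cm [1.4505 5.5704 0.0718] turn -1.2008
```

```bash
python3 -m pendant '[[[0,0.8,0],0,1],[[-0.15,1.45,0],-0.15,1],[[-0.2,2.1,0],-0.3,1],[[-0.2,2.4,0],-0.37,1]]' 40
python3 arc.py  .3 .45 .6 .75 .9 1.05 1.2
python3 - <<'E'
from h import *
import cv2
im=bot.get_image("side");cv2.imwrite("pics/s7.png",cv2.resize(im[170:270,220:340,::-1],None,fx=5,fy=5,interpolation=2))
E
```

```text
time: 10.62
tcp_pos: [0.4754, -0.0172, 0.1521]
tcp_rot: [[0.932, 0.363, -0.005], [0.363, -0.932, -0.001], [-0.005, -0.001, -1.0]]
ft_force: [0.9, 2.0, -2.0]
finger_gap: 0.0262
t 10.62 tcp [ 0.4754 -0.0172  0.1521] yaw 0.3717 tilt [-0.0052 -0.0007] F [ 0.9207  1.9514 -1.9874] gap 0.0262
-> [0.475, -0.014, 0.151, 0.3] shift cm [ 0.0816 -0.3086  0.1064] turn 0.0717
-> [0.4755, -0.0206, 0.151, 0.45] shift cm [-0.1115  0.3244  0.1066] turn -0.0783
-> [0.477, -0.027, 0.151, 0.6] shift cm [-0.2041  0.9752  0.1063] turn -0.2283
-> [0.4794, -0.0331, 0.151, 0.75] shift cm [-0.2021  1.6307  0.1055] turn -0.3783
-> [0.4827, -0.0388, 0.151, 0.9] shift cm [-0.1016  2.2817  0.1043] turn -0.5283
-> [0.4868, -0.044, 0.151, 1.05] shift cm [0.0915 2.9151 0.1025] turn -0.6783
-> [0.4917, -0.0484, 0.151, 1.2] shift cm [0.3883 3.503  0.1003] turn -0.8283
```

View pics/s7.png

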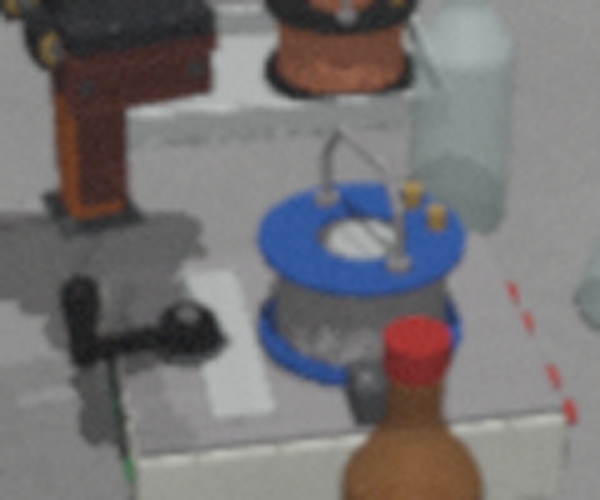

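```bash
python3 -m pendant '[[[-0.1,0.3,0.05],-0.08,1],[[-0.2,0.95,0.05],-0.23,1],[[-0.2,1.6,0.05],-0.38,1],[[-0.1,2.0,0.05],-0.46,1]]' 40
python3 arc.py .75 .9 1.05 1.2 1.3
```

```text
time: 11.18
tcp_pos: [0.4813, -0.037, 0.1516]
tcp_rot: [[0.671, 0.741, -0.006], [0.741, -0.671, -0.001], [-0.005, -0.004, -1.0]]
ft_force: [-1.6, 1.3, -0.7]
finger_gap: 0.0259
t 11.18 tcp [ 0.4813 -0.037   0.1516] yaw 0.835 tilt [-0.006 -0.001] F [-1.6259  1.2779 -0.6733] gap 0.0259
-> [0.4794, -0.0331, 0.151, 0.75] shift cm [ 0.1584 -0.4049  0.0558] turn 0.085
-> [0.4827, -0.0388, 0.151, 0.9] shift cm [-0.0427  0.2222  0.0544] turn -0.065
-> [0.4868, -0.044, 0.151, 1.05] shift cm [-0.153   0.8752  0.0524] turn -0.215
-> [0.4917, -0.0484, 0.151, 1.2] shift cm [-0.1503  1.5337  0.0499] turn -0.365
-> [0.4952, -0.051, 0.151, 1.3] shift cm [-0.1081  1.9677  0.0481] turn -0.465
```

```bash
python3 -m pendant '[[[-0.05,0.2,0.05],-0.065,1],[[-0.1,0.5,0.05],-0.13,1],[[-0.15,0.85,0.05],-0.21,1]]' 40
python3 arc.py 1.05 1.2 1.3
python3 - <<'E'
from h import *
import cv2
im=bot.get_image("side");cv2.imwrite("pics/s8.png",cv2.resize(im[170:270,220:340,::-1],None,fx=5,fy=5,interpolation=2))
E
```

```text
time: 11.55
tcp_pos: [0.4825, -0.041, 0.1504]
tcp_rot: [[0.501, 0.866, -0.015], [0.866, -0.501, 0.003], [-0.005, -0.014, -1.0]]
ft_force: [-14.3, 11.6, 10.2]
finger_gap: 0.0258
t 11.55 tcp [ 0.4825 -0.041   0.1504] yaw 1.0465 tilt [-0.0151  0.0026] F [-14.2628  11.6375  10.1708] gap 0.0258
-> [0.4868, -0.044, 0.151, 1.05] shift cm [-0.0425  0.5258 -0.0655] turn -0.0035
-> [0.4917, -0.0484, 0.151, 1.2] shift cm [-0.178   1.1702 -0.0741] turn -0.1535
-> [0.4952, -0.051, 0.151, 1.3] shift cm [-0.2279  1.6033 -0.08  ] turn -0.2535
```

View pics/s8.png

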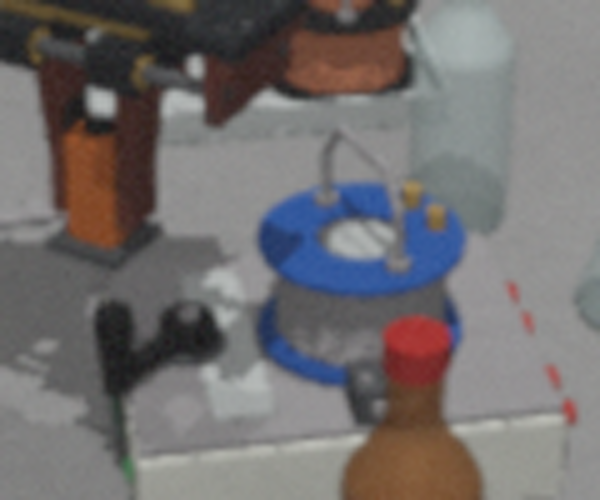

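```bash
python3 -m pendant '[[[0,-0.8,-0.05],0,1],[[0,-2,-0.1],0,1],[[0,-2.2,-2.5],0.2,1],[[0,-2.2,-6],0.4,1],[[-1,-2.5,-8],0.5,1]]' 40
python3 d.py .555 -.0265 .2145 .449
python3 - <<'E'
from h import *
import cv2
s=bot.read_state();p=np.array(s["tcp_pos"]);R=np.array(s["tcp_rot"])
h=p+[0,0,.0172]
for n,o in(("lowest",[0,0,.103]),("tip",[.016,0,.077])): X=h+R@np.array(o); print(n,X,(proj("side",X)-[200,130])*4)
for f in (.7,.8,.9,1.,1.1,1.25): print(f,(proj("side",np.array([.519-.055*np.cos(f),-.014-.055*np.sin(f),.109]))-[200,130])*4)
im=bot.get_image("side");cv2.imwrite("pics/s9.png",cv2.resize(im[130:280,200:360,::-1],None,fx=4,fy=4,interpolation=2))
E
```

```text
time: 12.22
tcp_pos: [0.4576, -0.0371, 0.2326]
tcp_rot: [[0.855, 0.519, -0.012], [0.519, -0.855, 0.002], [-0.009, -0.009, -1.0]]
ft_force: [1.2, 0.3, -1.8]
finger_gap: 0.026
t 12.22 tcp [ 0.4576 -0.0371  0.2326] yaw 0.5457 tilt [-0.0124  0.0024] F [ 1.2213  0.3109 -1.839 ] gap 0.026
-> [0.555, -0.0265, 0.2145, 0.449] shift cm [8.8901 4.161  1.691 ] turn 0.0967
lowest [ 0.4564 -0.0369  0.1468] [117.97   328.1478]
tip [ 0.4704 -0.0286  0.1727] [140.4233 282.4419]
0.7 [155.1426 393.4741]
0.8 [161.139  397.0644]
0.9 [167.8606 400.3033]
1.0 [175.2393 403.1518]
1.1 [183.1975 405.5748]
1.25 [196.0316 408.3473]
```

View pics/s9.png

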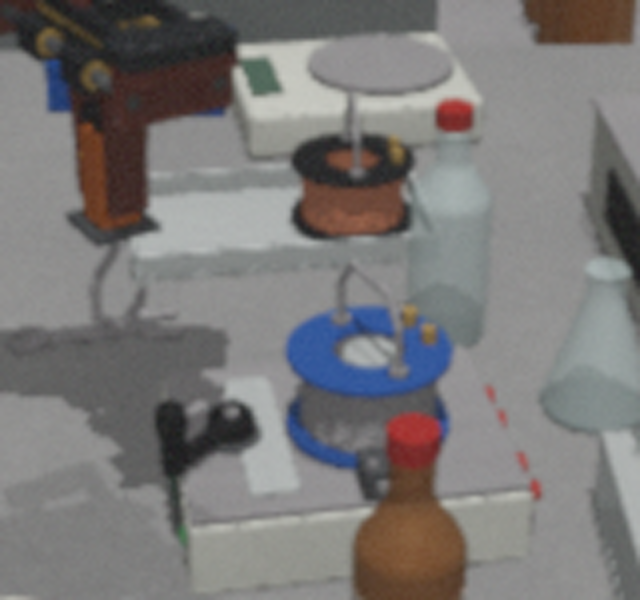

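```bash
python3 -m pendant '[[[3,1.5,0.5],0.05,1],[[6.5,3.2,1.3],0.096,1],[[8.7,4.15,1.7],0.096,1],[[8.9,4.15,1.7],0.096,1],[[8.9,4.15,1.7],0.096,1]]' 40
python3 d.py .605 -.0015 .2145 .449
```

```text
time: 12.9
tcp_pos: [0.5542, -0.0284, 0.216]
tcp_rot: [[0.903, 0.43, -0.012], [0.43, -0.903, 0.001], [-0.01, -0.006, -1.0]]
ft_force: [0.0, -0.3, -1.0]
finger_gap: 0.026
t 12.9 tcp [ 0.5542 -0.0284  0.216 ] yaw 0.4445 tilt [-0.0115  0.0011] F [ 0.0117 -0.2998 -1.0396] gap 0.026
-> [0.605, -0.0015, 0.2145, 0.449] shift cm [ 5.7448 -0.2404  0.0924] turn -0.0045
```

```bash
python3 -m pendant '[[[1.3,-0.24,0.1],-0.004,1],[[2.8,-0.24,0.1],-0.004,1],[[4.4,-0.24,0.1],-0.004,1],[[5.8,-0.24,0.1],-0.004,1],[[5.8,-0.24,0.1],-0.004,1]]' 40
python3 -m pendant '[[[0,0,-0.6],0,1],[[0,0,-1.2],0,1],[[0,0,-1.7],0,1],[[0,0,-1.9],0,1],[[0,0,-2.1],0,1]]' 40
python3 d.py .605 -.0015 .2365 .449
```

```text
time: 13.52
tcp_pos: [0.6064, -0.0002, 0.2142]
tcp_rot: [[0.901, 0.435, -0.011], [0.435, -0.901, 0.002], [-0.01, -0.007, -1.0]]
ft_force: [-0.0, -0.3, -2.2]
finger_gap: 0.0257
time: 14.15
tcp_pos: [0.6066, -0.0004, 0.2353]
tcp_rot: [[0.901, 0.434, -0.011], [0.435, -0.901, 0.002], [-0.01, -0.007, -1.0]]
ft_force: [0.6, -0.7, -1.3]
finger_gap: 0.0259
t 14.15 tcp [ 0.6066 -0.0004  0.2353] yaw 0.4496 tilt [-0.0114  0.0017] F [ 0.5532 -0.6531 -1.3248] gap 0.0259
-> [0.605, -0.0015, 0.2365, 0.449] shift cm [-0.1906  0.0303 -0.1134] turn 0.0006
```

```bash
python3 -m pendant '[[[-0.05,0,-0.1],0,1],[[-0.05,0,-0.25],0,1],[[-0.05,0,-0.35],0,1]]' 40
python3 -m pendant '[[[0,0,-0.15],0,1],[[0,0,-0.3],0,1]]' 40
python3 -m pendant '[[[0,0,-0.2],0,1],[[0,0,-0.4],0,1]]' 40
```

```text
time: 14.52
tcp_pos: [0.6055, -0.0007, 0.2381]
tcp_rot: [[0.901, 0.435, -0.013], [0.435, -0.901, 0.002], [-0.011, -0.007, -1.0]]
ft_force: [0.1, -0.3, -5.2]
finger_gap: 0.0256
time: 14.78
tcp_pos: [0.6054, -0.0008, 0.2409]
tcp_rot: [[0.901, 0.435, -0.014], [0.435, -0.901, 0.002], [-0.012, -0.007, -1.0]]
ft_force: [-1.0, 0.2, -5.9]
finger_gap: 0.026
time: 15.02
tcp_pos: [0.6054, -0.0007, 0.245]
tcp_rot: [[0.901, 0.435, -0.014], [0.435, -0.901, 0.002], [-0.012, -0.007, -1.0]]
ft_force: [-0.2, 0.6, -5.6]
finger_gap: 0.026
```

```bash
python3 -m pendant '[[[0,0,-0.5],0,1],[[0,0,-1.2],0,1],[[0,0,-2],0,1],[[0,0,-2.8],0,1],[[0,0,-3.5],0,1]]' 40
python3 d.py .605 -.0008 .315 .449
python3 - <<'E'
from h import *
import cv2
im=bot.get_image("side");cv2.imwrite("pics/s10.png",cv2.resize(im[130:280,200:360,::-1],None,fx=4,fy=4,interpolation=2))
E
```

```text
time: 15.65
tcp_pos: [0.606, -0.0008, 0.2808]
tcp_rot: [[0.901, 0.435, -0.013], [0.435, -0.901, 0.002], [-0.011, -0.007, -1.0]]
ft_force: [-0.6, -0.5, -5.1]
finger_gap: 0.026
t 15.65 tcp [ 0.606  -0.0008  0.2808] yaw 0.4496 tilt [-0.0133  0.0016] F [-0.5773 -0.4617 -5.0963] gap 0.026
-> [0.605, -0.0008, 0.315, 0.449] shift cm [-0.1314 -0.0691 -3.4219] turn 0.0006
```

View pics/s10.png

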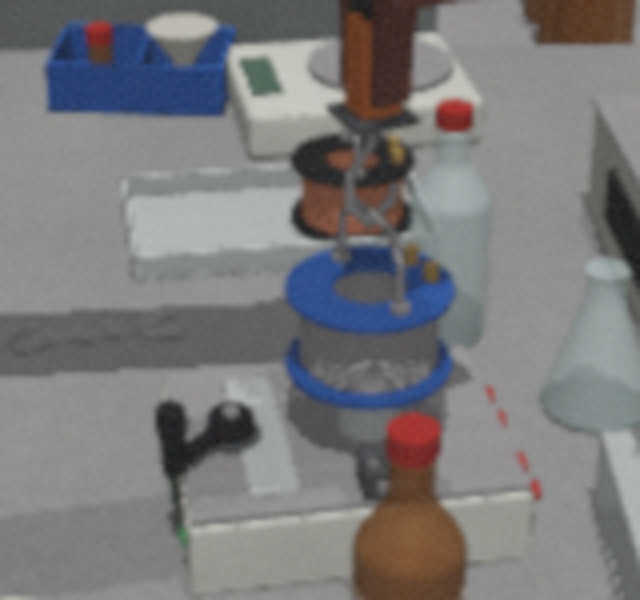

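```bash
python3 -m pendant '[[[-0.05,-0.05,-0.7],0,1],[[-0.1,-0.05,-1.6],0,1],[[-0.1,-0.05,-2.6],0,1],[[-0.1,-0.05,-3.4],0,1],[[-0.1,-0.05,-3.8],0,1]]' 40
python3 d.py .4906 .3661 .318 .449
python3 - <<'E'
from h import *
import cv2
for a in((366,195,.185),): pass
print("bottle_b cap/base",xy("top",(199,173),.185),"spanner",xy("top",(207,275),0))
im=bot.get_image("side");cv2.imwrite("pics/s11.png",im[:,:,::-1])
E
```

```text
time: 16.32
tcp_pos: [0.6061, -0.0007, 0.3205]
tcp_rot: [[0.901, 0.435, -0.011], [0.435, -0.901, 0.002], [-0.009, -0.006, -1.0]]
ft_force: [0.4, 0.4, -6.6]
finger_gap: 0.026
t 16.32 tcp [ 0.6061 -0.0007  0.3205] yaw 0.4496 tilt [-0.011   0.0017] F [ 0.3977  0.4304 -6.5833] gap 0.026
-> [0.4906, 0.3661, 0.318, 0.449] shift cm [  5.5437 -38.0533   0.4388] turn 0.0006
bottle_b cap/base [0.6728 0.2023 0.185 ] spanner [0.4149 0.2133 0.    ]
```

View pics/s11.png

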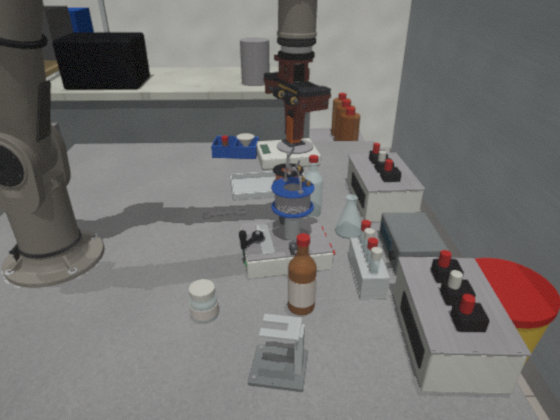

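```bash
python3 -m pendant '[[[0.04,-0.3,0],0,1],[[0.13,-0.9,0],0,1],[[0.26,-1.8,0],0,1],[[0.43,-3,0],0,1],[[0.63,-4.4,0],0,1]]' 40
python3 d.py .4906 .3661 .318 .449
python3 -m pendant '[[[0.23,-1.6,0],0,1],[[0.46,-3.2,0],0,1],[[0.7,-4.8,0],0,1],[[0.93,-6.4,0],0,1],[[1.16,-8,0],0,1]]' 40
python3 d.py .4906 .3661 .318 .449
```

```text
time: 17.0
tcp_pos: [0.5923, 0.0428, 0.3209]
tcp_rot: [[0.9, 0.435, -0.011], [0.435, -0.9, 0.002], [-0.009, -0.006, -1.0]]
ft_force: [0.0, -0.3, -5.1]
finger_gap: 0.026
t 17.0 tcp [0.5923 0.0428 0.3209] yaw 0.4499 tilt [-0.0109  0.0019] F [ 0.0132 -0.3204 -5.0818] gap 0.026
-> [0.4906, 0.3661, 0.318, 0.449] shift cm [  4.9019 -33.5336   0.4629] turn 0.0009
time: 17.62
tcp_pos: [0.5677, 0.1209, 0.3213]
tcp_rot: [[0.9, 0.435, -0.011], [0.435, -0.901, 0.002], [-0.009, -0.006, -1.0]]
ft_force: [-0.1, 1.3, -6.2]
finger_gap: 0.0255
t 17.62 tcp [0.5677 0.1209 0.3213] yaw 0.4499 tilt [-0.0108  0.0018] F [-0.1327  1.2555 -6.2357] gap 0.0255
-> [0.4906, 0.3661, 0.318, 0.449] shift cm [  3.7263 -25.4302   0.4616] turn 0.0009
```

```bash
python3 -m pendant '[[[0.23,-1.6,0],0,1],[[0.46,-3.2,0],0,1],[[0.7,-4.8,0.1],0,1],[[0.93,-6.4,0.1],0,1],[[1.16,-8,0.1],0,1]]' 40
python3 -m pendant '[[[0.23,-1.6,0],0,1],[[0.46,-3.2,0],0,1],[[0.7,-4.8,0],0,1],[[0.93,-6.4,0.1],0,1],[[1.16,-8,0.1],0,1]]' 40
python3 d.py .4906 .3661 .318 .449
python3 - <<'E'
from h import *
import cv2
im=bot.get_image("side");cv2.imwrite("pics/s12.png",im[:,:,::-1])
E
```

```text
time: 18.25
tcp_pos: [0.543, 0.199, 0.3207]
tcp_rot: [[0.9, 0.435, -0.011], [0.435, -0.9, 0.002], [-0.009, -0.006, -1.0]]
ft_force: [-0.8, 0.1, -5.3]
finger_gap: 0.026
time: 18.88
tcp_pos: [0.5183, 0.277, 0.32]
tcp_rot: [[0.9, 0.435, -0.011], [0.435, -0.901, 0.002], [-0.009, -0.006, -1.0]]
ft_force: [0.7, 0.6, -6.7]
finger_gap: 0.0261
t 18.88 tcp [0.5183 0.277  0.32  ] yaw 0.4498 tilt [-0.011   0.0016] F [ 0.7119  0.5917 -6.6912] gap 0.0261
-> [0.4906, 0.3661, 0.318, 0.449] shift cm [ 1.3849 -9.2287  0.241 ] turn 0.0008
```

View pics/s12.png

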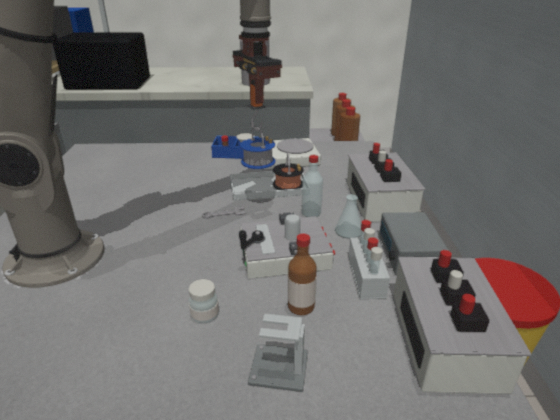

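```bash
python3 -m pendant '[[[0.22,-1.5,0],0,1],[[0.43,-2.9,0],0,1],[[0.62,-4.15,0.1],0,1],[[0.78,-5.25,0.2],0,1],[[0.93,-6.2,0.2],0,1]]' 40
python3 d.py .4906 .3661 .318 .449
python3 -m pendant '[[[0.13,-0.9,0],0,1],[[0.25,-1.6,0],0,1],[[0.35,-2.2,0],0,1],[[0.43,-2.7,0],0,1],[[0.46,-2.9,0],0,1]]' 40
python3 d.py .4906 .3661 .186 .449
python3 - <<'E'
from h import *
import cv2
for n in("side","top"):
    im=bot.get_image(n);cv2.imwrite(f"pics/{n}13.png",im[:,:,::-1])
E
```

```text
time: 19.55
tcp_pos: [0.498, 0.3401, 0.3184]
tcp_rot: [[0.899, 0.438, -0.012], [0.438, -0.899, 0.003], [-0.009, -0.008, -1.0]]
ft_force: [-0.0, 0.0, -5.1]
finger_gap: 0.026
t 19.55 tcp [0.498  0.3401 0.3184] yaw 0.4531 tilt [-0.0117  0.0033] F [-0.0447  0.0129 -5.1112] gap 0.026
-> [0.4906, 0.3661, 0.318, 0.449] shift cm [ 0.4753 -2.6571  0.0537] turn 0.0041
time: 20.18
tcp_pos: [0.4893, 0.3685, 0.3185]
tcp_rot: [[0.899, 0.438, -0.012], [0.438, -0.899, 0.003], [-0.009, -0.008, -1.0]]
ft_force: [-0.1, 0.0, -5.4]
finger_gap: 0.0261
t 20.18 tcp [0.4893 0.3685 0.3185] yaw 0.4533 tilt [-0.0118  0.0033] F [-0.0603  0.0361 -5.385 ] gap 0.0261
-> [0.4906, 0.3661, 0.186, 0.449] shift cm [ 0.1317  0.3778 13.251 ] turn 0.0043
```

View pics/side13.png

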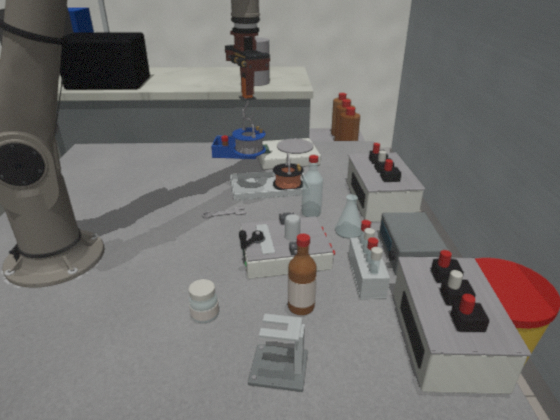

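View pics/top13.png

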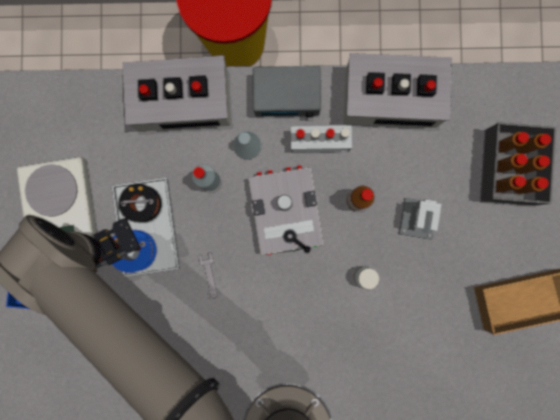

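```bash
python3 -m pendant '[[[0.05,0.05,0.4],0.004,1],[[0.1,0.15,1.2],0.004,1],[[0.15,0.25,2.4],0.004,1],[[0.2,0.35,3.8],0.004,1],[[0.22,0.38,5.2],0.004,1]]' 40
python3 -m pendant '[[[0,0,1.4],0,1],[[0,0,2.8],0,1],[[0,0,4.1],0,1],[[0,0,5.2],0,1],[[0,0,6],0,1]]' 40
python3 d.py .4916 .3661 .186 .449
python3 - <<'E'
from h import *
import cv2
im=bot.get_image("side");cv2.imwrite("pics/s14.png",cv2.resize(im[110:260,180:340,::-1],None,fx=4,fy=4,interpolation=2))
im=bot.get_image("top");cv2.imwrite("pics/t14.png",cv2.resize(im[160:300,80:230,::-1],None,fx=4,fy=4,interpolation=2))
E
```

```text
time: 20.9
tcp_pos: [0.4923, 0.3656, 0.2651]
tcp_rot: [[0.901, 0.434, -0.012], [0.434, -0.901, 0.003], [-0.01, -0.008, -1.0]]
ft_force: [0.1, 0.2, -6.5]
finger_gap: 0.0257
time: 21.52
tcp_pos: [0.4916, 0.3658, 0.2044]
tcp_rot: [[0.901, 0.434, -0.013], [0.434, -0.901, 0.003], [-0.01, -0.008, -1.0]]
ft_force: [0.7, -0.6, -5.5]
finger_gap: 0.026
t 21.52 tcp [0.4916 0.3658 0.2044] yaw 0.449 tilt [-0.0125  0.0025] F [ 0.7454 -0.5583 -5.4986] gap 0.026
-> [0.4916, 0.3661, 0.186, 0.449] shift cm [ 0.0356 -0.0115  1.8409] turn 0.0
```

View pics/s14.png

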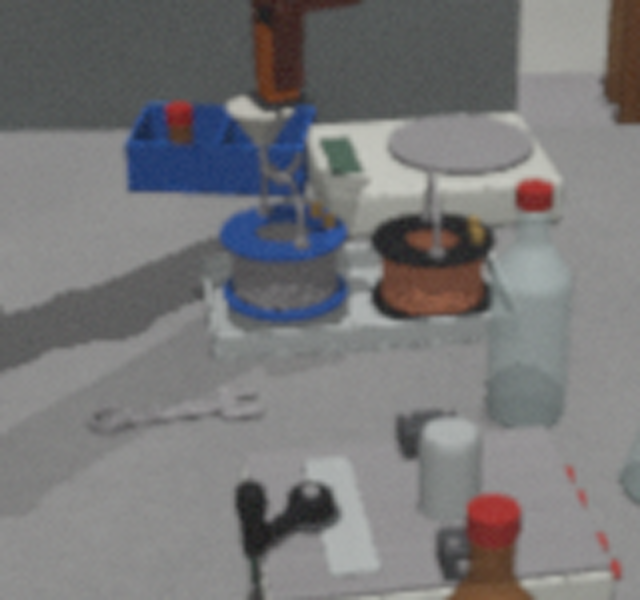

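View pics/t14.png

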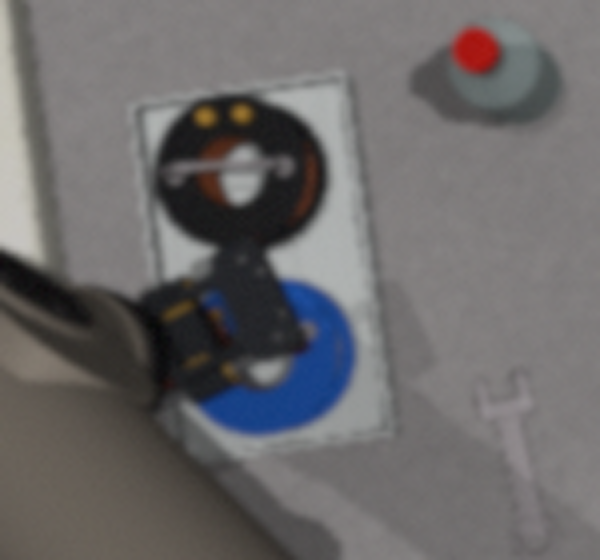

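```bash
python3 - <<'E'
from h import *
print(xy("top",crop((277,356),(80,160),4),.081))
E
python3 -m pendant '[[[0,0,0.5],0,1],[[0,0,0.9],0,1],[[0,0,1.2],0,1],[[0,0,1.45],0,1]]' 40
python3 -m pendant '[[[0.05,0,0.1],0,1],[[0.05,0,0.2],0,1],[[0.05,0,0.3],0,1]]' 40
python3 d.py .4916 .3661 .186 .449
```

```text
[0.4906 0.3513 0.081 ]
time: 22.12
tcp_pos: [0.4911, 0.3655, 0.1895]
tcp_rot: [[0.901, 0.434, -0.013], [0.434, -0.901, 0.002], [-0.011, -0.007, -1.0]]
ft_force: [-0.0, -0.4, -5.7]
finger_gap: 0.026
time: 22.5
tcp_pos: [0.4916, 0.3658, 0.1866]
tcp_rot: [[0.901, 0.434, -0.013], [0.434, -0.901, 0.002], [-0.011, -0.007, -1.0]]
ft_force: [-0.7, -0.4, -5.0]
finger_gap: 0.026
t 22.5 tcp [0.4916 0.3658 0.1866] yaw 0.449 tilt [-0.0132  0.0019] F [-0.6671 -0.3758 -4.991 ] gap 0.026
-> [0.4916, 0.3661, 0.186, 0.449] shift cm [ 0.0149 -0.0264  0.0589] turn 0.0
```

Run:
```python
from h import *
import cv2
im=bot.get_image("side");cv2.imwrite("pics/s15.png",cv2.resize(im[140:210,220:320,::-1],None,fx=8,fy=8,interpolation=2))
im=bot.get_image("top");cv2.imwrite("pics/t15.png",cv2.resize(im[170:280,100:190,::-1],None,fx=5,fy=5,interpolation=2))
```

```text
(no output)
```

View pics/s15.png

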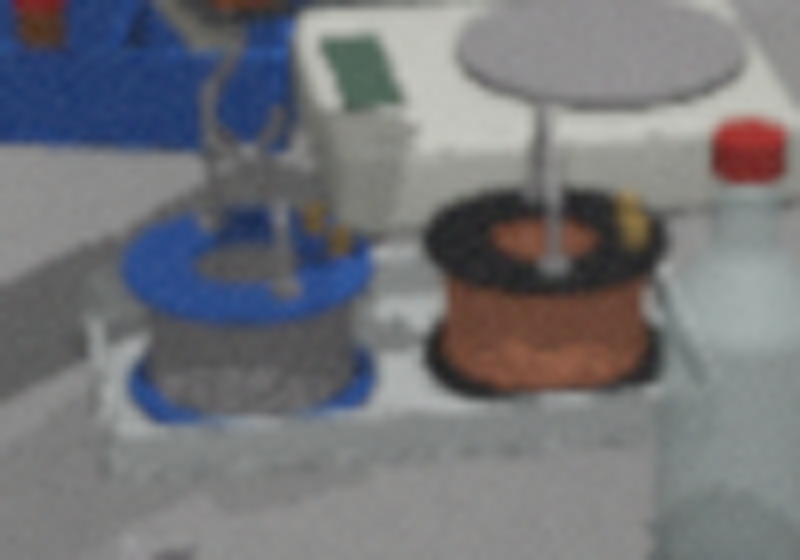

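View pics/t15.png

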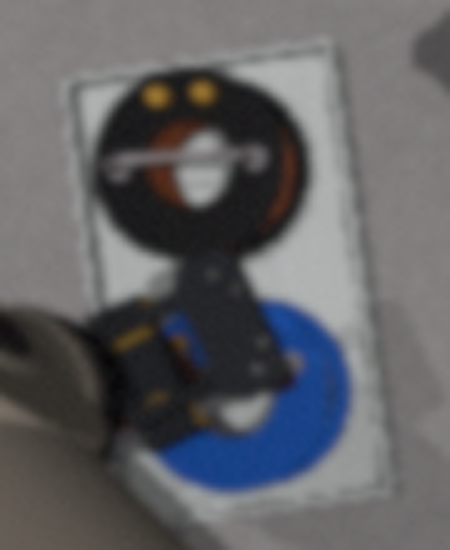

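Run:
```python
from h import *
c,s=np.cos(.14),np.sin(.14)
def loc(P): d=P[:2]-np.array([.5499,.3744]); return np.array([c*d[0]+s*d[1],-s*d[0]+c*d[1]])
for uv,z in (((352,392),.006),((352,392),.066),((237,490),.066),((255,300),.066)): P=xy("top",crop(uv,(100,170),5),z); print(z,P,loc(P))
for uv in ((130,380),(376,380),(250,410)): 
  for z in(.008,): P=xy("side",crop(uv,(220,140),8),z); print(z,P,loc(P))
```

```text
0.006 [0.4901 0.3135 0.006 ] [-0.0678 -0.052 ]
0.066 [0.4912 0.2998 0.066 ] [-0.0685 -0.0657]
0.066 [0.4408 0.3602 0.066 ] [-0.11    0.0012]
0.066 [0.5401 0.3508 0.066 ] [-0.013 -0.022]
0.008 [0.4397 0.3615 0.008 ] [-0.1109  0.0026]
0.008 [0.5413 0.3586 0.008 ] [-0.0107 -0.0144]
0.008 [0.4901 0.3334 0.008 ] [-0.065  -0.0322]
```

```bash
for i in 1 2; do python3 -m pendant '[[[0,0,0.05],0,1],[[0,0,0.05],0,1]]' 40 | egrep 'tcp_pos|force'; python3 -m pendant '[[[0,0,0],0,1]]' | egrep 'force';  python3 -m pendant '[[[0,0,0],0,1]]' | egrep 'tcp_pos|force'; done
```

```text
tcp_pos: [0.4915, 0.366, 0.1862]
ft_force: [-0.3, 0.1, -4.2]
ft_force: [0.2, 0.0, -4.7]
tcp_pos: [0.4915, 0.366, 0.1862]
ft_force: [-0.3, 0.1, -4.0]
tcp_pos: [0.4915, 0.3663, 0.1859]
ft_force: [-0.1, 0.4, -3.3]
ft_force: [0.7, 1.3, -4.9]
tcp_pos: [0.4915, 0.3664, 0.186]
ft_force: [0.3, 0.3, -4.9]
```

```bash
for i in 1 2 3; do python3 -m pendant '[[[0,0,0.05],0,1],[[0,0,0.1],0,1]]' 40 | egrep 'tcp_pos|force'; python3 -m pendant '[[[0,0,0],0,1]]' | egrep 'force'; done
python3 - <<'E'
from h import *
import cv2
im=bot.get_image("side");cv2.imwrite("pics/s16.png",cv2.resize(im[140:210,220:320,::-1],None,fx=8,fy=8,interpolation=2))
im=bot.get_image("top");cv2.imwrite("pics/t16.png",cv2.resize(im[170:280,100:190,::-1],None,fx=5,fy=5,interpolation=2))
E
```

```text
tcp_pos: [0.4917, 0.3664, 0.1853]
ft_force: [0.8, -0.2, -2.2]
ft_force: [-0.1, 0.4, -2.1]
tcp_pos: [0.4921, 0.3663, 0.1846]
ft_force: [0.2, -0.8, -1.7]
ft_force: [0.5, -0.2, -1.3]
tcp_pos: [0.4923, 0.3663, 0.1836]
ft_force: [-0.3, -0.1, -0.9]
ft_force: [-0.1, -0.6, -1.6]
```

View pics/s16.png

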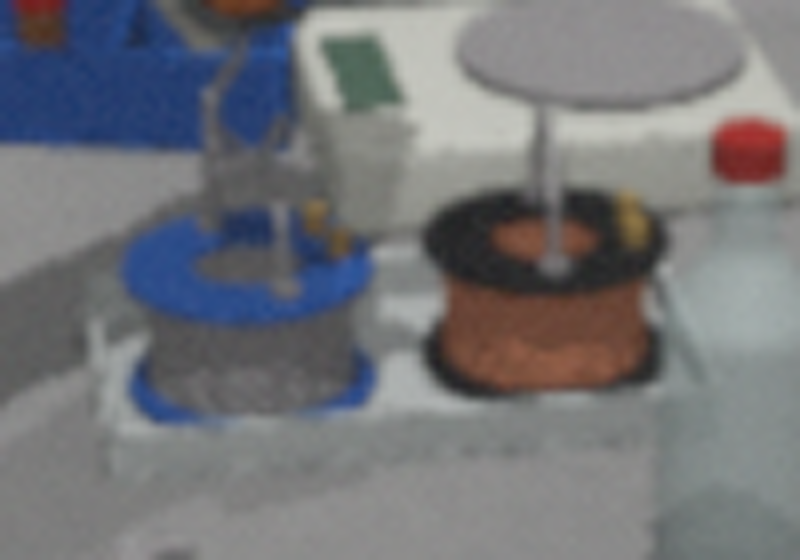

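View pics/t16.png

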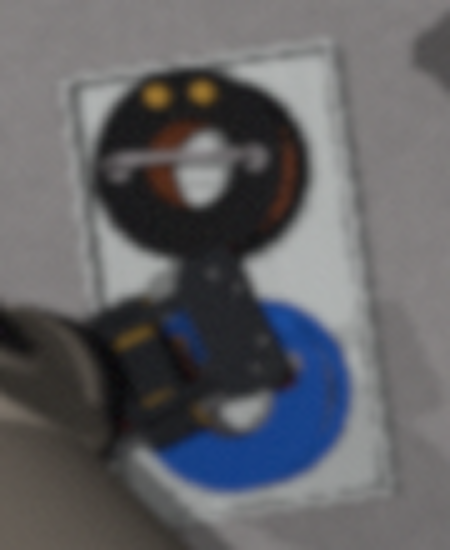

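```bash
python3 -m pendant '[[[0,0,0.5],0,1],[[0,0,1.1],0,1],[[0,0,1.7],0,1],[[0,0,2.0],0,1],[[0,0,2.05],0,1]]' 40
python3 d.py .4905 .3655 .164 .449
python3 - <<'E'
from h import *
import cv2
im=bot.get_image("side");cv2.imwrite("pics/s17.png",cv2.resize(im[140:210,220:320,::-1],None,fx=8,fy=8,interpolation=2))
E
```

```text
time: 25.45
tcp_pos: [0.4919, 0.3662, 0.1627]
tcp_rot: [[0.901, 0.434, -0.012], [0.434, -0.901, 0.003], [-0.009, -0.007, -1.0]]
ft_force: [1.0, -0.6, -0.8]
finger_gap: 0.0259
t 25.45 tcp [0.4919 0.3662 0.1627] yaw 0.449 tilt [-0.0118  0.0027] F [ 0.9709 -0.6438 -0.8103] gap 0.0259
-> [0.4905, 0.3655, 0.164, 0.449] shift cm [-0.1605  0.0034 -0.1276] turn 0.0
```

View pics/s17.png

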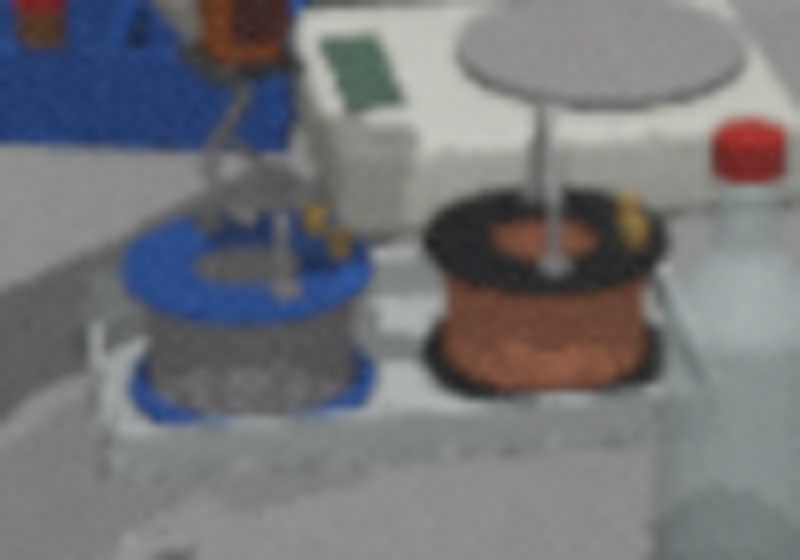

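```bash
python3 -m pendant '[[[-0.6,0,0],0,1],[[-1.3,0,0],0,1],[[-2,0,0],0,1]]' 40|egrep 'pos|force'
python3 -m pendant '[[[-1.2,0,0],0,1],[[-2.6,0,0],0,1],[[-4,0,0],0,1],[[-4,0,-1],0,1]]' 40
python3 - <<'E'
from h import *
import cv2
im=bot.get_image("side");cv2.imwrite("pics/s18.png",cv2.resize(im[140:210,220:320,::-1],None,fx=8,fy=8,interpolation=2))
E
```

```text
tcp_pos: [0.4734, 0.3574, 0.1632]
ft_force: [0.4, -1.0, -1.7]
time: 26.38
tcp_pos: [0.436, 0.3391, 0.1735]
tcp_rot: [[0.9, 0.435, -0.013], [0.435, -0.9, 0.001], [-0.011, -0.007, -1.0]]
ft_force: [0.8, 0.4, -0.6]
finger_gap: 0.0258
```

View pics/s18.png

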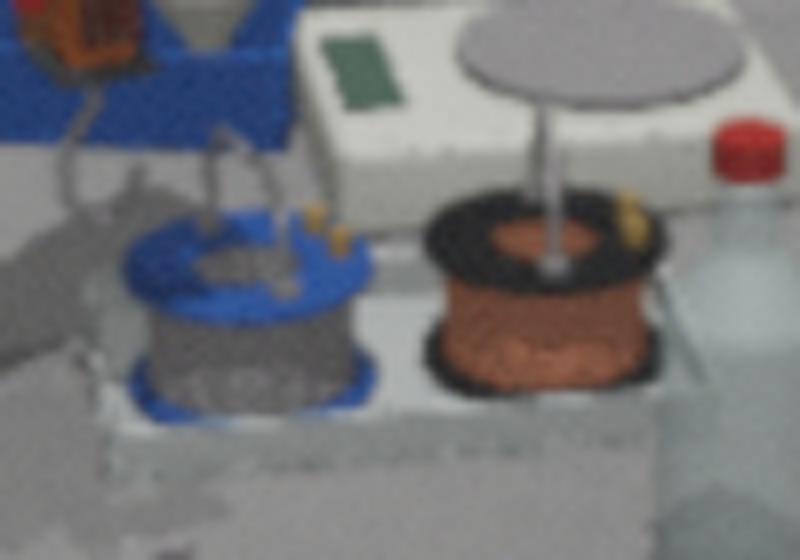

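```bash
python3 -m pendant '[[[-0.3,0,-3],0,1],[[-0.3,0,-7],0,1],[[0,4,-9],0,1],[[1,9,-9],0,1],[[2.5,15,-9],0,1]]' 40|egrep 'pos|force'
python3 d.py .47 .0 .262 .2 .479 -.349 .262 -.1785
```

```text
tcp_pos: [0.5274, 0.2157, 0.2656]
ft_force: [0.3, 0.5, -1.9]
t 27.05 tcp [0.5274 0.2157 0.2656] yaw 0.4517 tilt [-0.0073  0.0052] F [ 0.2933  0.5222 -1.8686] gap 0.0257
-> [0.47, 0.0, 0.262, 0.2] shift cm [-14.5804  16.9039   0.2913] turn 0.2517
-> [0.479, -0.349, 0.262, -0.1785] shift cm [-29.0041  48.696    0.1049] turn 0.6302
```

```bash
python3 -m pendant '[[[-3,4.6,0],0.1,1],[[-6,9.5,0],0.2,1],[[-9,14.5,0],0.3,1],[[-12,19.5,0],0.45,1],[[-15,24.5,0],0.63,1]]' 40|egrep 'pos|force'
python3 d.py .479 -.349 .262 -.1785
```

```text
tcp_pos: [0.4999, -0.0722, 0.2653]
ft_force: [1.3, -0.8, -1.1]
t 27.68 tcp [ 0.4999 -0.0722  0.2653] yaw -0.1839 tilt [-0.0051  0.005 ] F [ 1.3225 -0.7999 -1.0747] gap 0.0262
-> [0.479, -0.349, 0.262, -0.1785] shift cm [ 3.0142 27.5996  0.2   ] turn -0.0054
```

```bash
python3 -m pendant '[[[0.6,5.5,0],0,1],[[1.2,11,0.1],0,1],[[1.8,17,0.1],-0.005,1],[[2.5,22.5,0.1],-0.005,1],[[2.9,26.5,1],-0.005,1]]' 40|egrep 'pos|force'
python3 d.py .479 -.349 .262 -.1785 .479 -.349 .132 -.1785
```

```text
tcp_pos: [0.4801, -0.3415, 0.2553]
ft_force: [0.1, 0.3, -1.5]
t 28.3 tcp [ 0.4801 -0.3415  0.2553] yaw -0.1811 tilt [-0.0026  0.0029] F [ 0.0735  0.2584 -1.4676] gap 0.0261
-> [0.479, -0.349, 0.262, -0.1785] shift cm [ 0.0224  0.7598 -0.6724] turn -0.0026
-> [0.479, -0.349, 0.132, -0.1785] shift cm [ 0.0622  0.7907 12.3275] turn -0.0026
```

```bash
python3 -m pendant '[[[0,0.6,3.5],0,1],[[0,0.8,7],-0.0026,1],[[0.06,0.8,10],-0.0026,1],[[0.06,0.8,12.2],-0.0026,1],[[0.06,0.8,12.2],-0.0026,1]]' 40|egrep 'pos|force'
python3 d.py .479 -.349 .132 -.1785 .553 -.3625 .132 -.1785
python3 - <<'E'
from h import *
import cv2
s=bot.read_state();p=np.array(s["tcp_pos"]);R=np.array(s["tcp_rot"])
h=p+[0,0,.0172]
for n,o in(("lowest",[0,0,.103]),("tip",[.016,0,.077]),("collar bot c",[0,0,.032]),("top",[0,0,-.028])): X=h+R@np.array(o); print(n,X,(proj("side",X)-[210,260])*5)
print("seat",(proj("side",np.array([.553,-.3625,.11]))-[210,260])*5)
im=bot.get_image("side");cv2.imwrite("pics/s19.png",cv2.resize(im[260:380,210:330,::-1],None,fx=5,fy=5,interpolation=2))
E
```

```text
tcp_pos: [0.4784, -0.3487, 0.1321]
ft_force: [-0.2, -0.6, -1.3]
t 28.93 tcp [ 0.4784 -0.3487  0.1321] yaw -0.1783 tilt [-0.0049  0.0043] F [-0.2098 -0.5969 -1.2728] gap 0.0257
-> [0.479, -0.349, 0.132, -0.1785] shift cm [0.0592 0.0149 0.0067] turn 0.0002
-> [0.553, -0.3625, 0.132, -0.1785] shift cm [ 7.5812  0.0309 -0.0351] turn 0.0002
lowest [ 0.4779 -0.3483  0.0463] [110.5125 423.8619]
tip [ 0.4938 -0.3513  0.0722] [149.9237 378.6382]
collar bot c [ 0.4783 -0.3486  0.1173] [ 99.9199 282.2176]
top [ 0.4786 -0.3489  0.1773] [ 90.1411 151.4543]
seat [313.2104 321.6059]
```

View pics/s19.png

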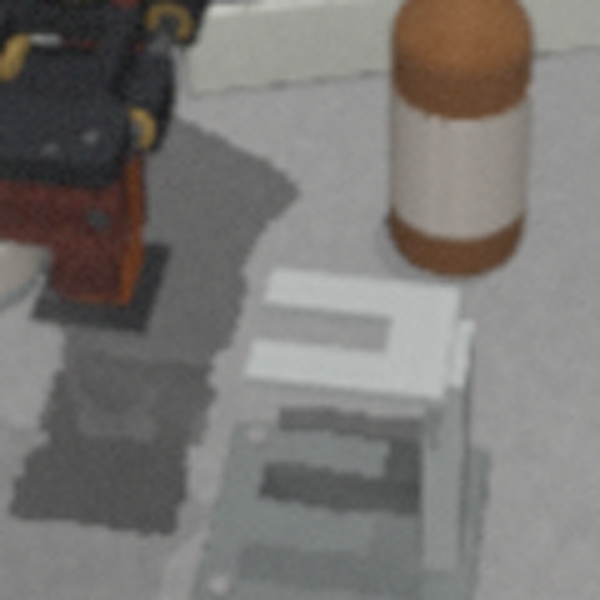

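```bash
python3 -m pendant '[[[1.5,0.03,0],0,1],[[3,0.03,0],0,1],[[4.5,0.03,0],0,1],[[5.5,0.03,0],0,1]]' 40|egrep 'pos|force'
python3 d.py .553 -.3625 .132 -.1785
python3 - <<'E'
from h import *
import cv2
im=bot.get_image("side");cv2.imwrite("pics/s20.png",cv2.resize(im[260:380,210:330,::-1],None,fx=5,fy=5,interpolation=2))
E
```

```text
tcp_pos: [0.535, -0.3593, 0.1334]
ft_force: [-0.2, 0.1, -0.5]
t 29.48 tcp [ 0.535  -0.3593  0.1334] yaw -0.1776 tilt [-0.0021  0.003 ] F [-0.1823  0.0722 -0.4874] gap 0.0257
-> [0.553, -0.3625, 0.132, -0.1785] shift cm [1.8322 0.0014 0.1343] turn 0.0009
```

View pics/s20.png

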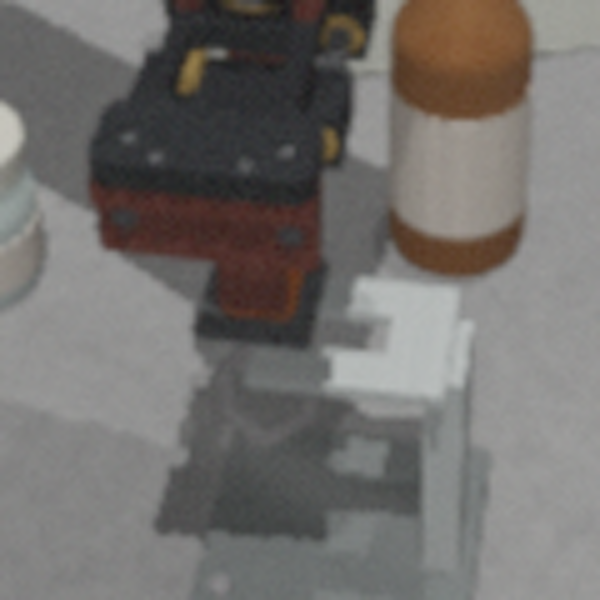

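Shank is in the slot without contact. Now the rest of the way, then down onto the seat.

```bash
python3 -m pendant '[[[1,0,0.1],0,1],[[1.83,0,0.1],0,1],[[1.83,0,0.1],0,1],[[1.83,0,0.4],0,1],[[1.83,0,0.6],0,1]]' 40|egrep 'pos|force'
python3 d.py .553 -.3625 .125 -.1785
python3 -m pendant '[[[0,0,0.1],0,1],[[0,0,0.2],0,1]]' 40|egrep 'pos|force'
python3 d.py .553 -.3625 .1248 -.1785
```

```text
tcp_pos: [0.5534, -0.3624, 0.127]
ft_force: [-0.9, 0.0, -1.3]
t 30.15 tcp [ 0.5534 -0.3624  0.127 ] yaw -0.1775 tilt [-0.0018  0.0031] F [-0.931   0.0107 -1.2996] gap 0.0259
-> [0.553, -0.3625, 0.125, -0.1785] shift cm [-0.0339  0.0135  0.1987] turn 0.001
tcp_pos: [0.5531, -0.3625, 0.1249]
ft_force: [0.0, -0.8, 0.4]
t 30.4 tcp [ 0.5531 -0.3625  0.1249] yaw -0.1777 tilt [-0.002   0.0031] F [ 0.0497 -0.7737  0.3625] gap 0.0258
-> [0.553, -0.3625, 0.1248, -0.1785] shift cm [-0.0133  0.0063  0.0106] turn 0.0008
```

```bash
python3 -m pendant '[[[0,0,0],0,0.55],[[0,0,0],0,0.4],[[0,0,0],0,0.2],[[0,0,0],0,0],[[0,0,0],0,0]]' |egrep 'pos|force|gap'
python3 -m pendant '[[[0,0,-1.5],0,0],[[0,0,-4],0,0],[[0,0,-7],0,0],[[0,0,-11],0,0],[[0,0,-15],0,0]]' |egrep 'pos|force|gap'
```

```text
tcp_pos: [0.5532, -0.3625, 0.125]
ft_force: [-0.6, -0.6, -1.0]
finger_gap: 0.0728
tcp_pos: [0.5534, -0.363, 0.2774]
ft_force: [-0.2, -0.3, 0.6]
finger_gap: 0.0875
```

```bash
python3 -m pendant '[[[-4,0,-16],0,0],[[-10,4,-16],0,0],[[-15,9,-16],0,0],[[-18,14,-16],0,0],[[-18,14,-16],0,0]]' |egrep 'pos|force|gap|time'
python3 - <<'E'
from h import *
import cv2
for n in("side","top"):
    im=bot.get_image(n);cv2.imwrite(f"pics/{n}21.png",im[:,:,::-1])
    x,y,w,h=((235,280,90,110) if n=="side" else (100,165,130,120))
    cv2.imwrite(f"pics/{n}21c.png",cv2.resize(im[y:y+h,x:x+w,::-1],None,fx=5,fy=5,interpolation=2))
E
```

```text
time: 32.28
tcp_pos: [0.3498, -0.47, 0.4397]
ft_force: [0.8, -0.8, -0.8]
finger_gap: 0.0878
```

View pics/side21.png

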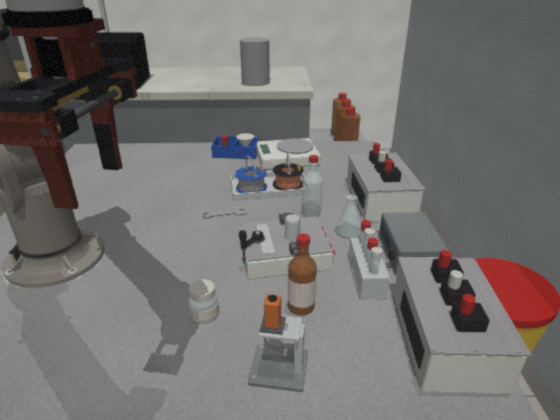

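View pics/top21.png

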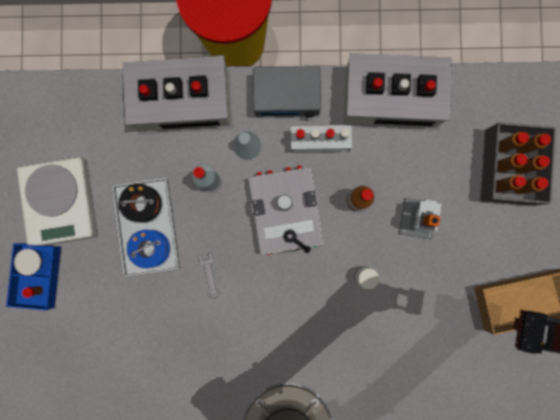

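View pics/side21c.png

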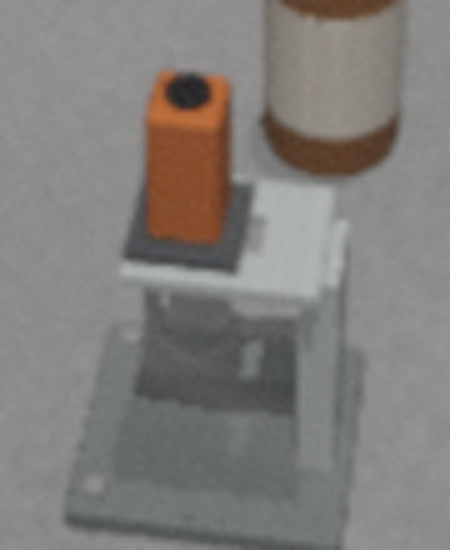

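View pics/top21c.png

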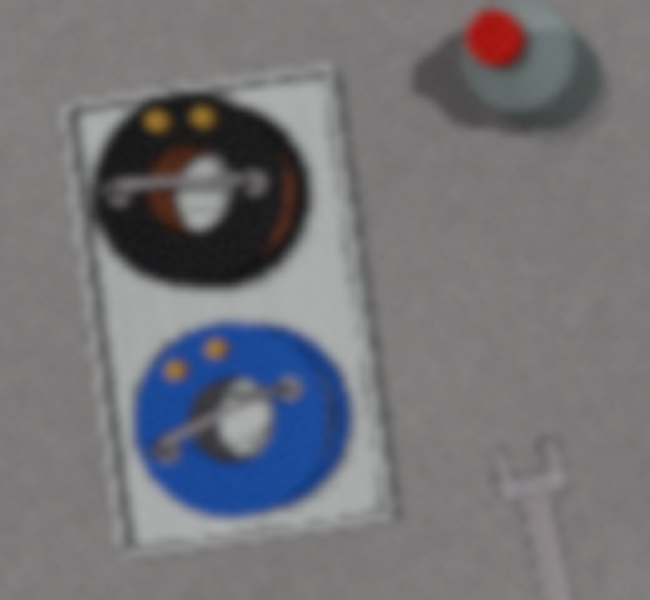

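```bash
python3 -m pendant '[[[0,0,0],0,0],[[0,0,0],0,0]]'; python3 -c "
from bench import bot
print(abs(bot.read_state()['qd']).max()); print(bot.sign_off())"
```

```text
time: 32.62
tcp_pos: [0.3451, -0.4743, 0.4416]
tcp_rot: [[0.982, -0.188, 0.0], [-0.188, -0.982, -0.004], [0.001, 0.004, -1.0]]
ft_force: [0.3, -0.3, 0.0]
finger_gap: 0.088
0.015082918258381962
the job is handed in; nothing more can be done
None
```

The used coil is now in the free half of the wash tray, and the hook is back in its holder. I handed the job in at 32.6 s.

- **Clamp check:** I took the hook and caught the bail. On a light pull the coil rose about 2 mm and then held, with the force reaching about 15 N including the hook. I let it down and unhooked.
- **Freeing it:** With the hook's shank I pushed the clamp lever anticlockwise until it stopped, about 0.95 rad from its start. The force there reached roughly 21 N.
- **Moving it:** I caught the bail again and the coil came up freely, at about 5.5 N including the hook. I carried it slowly, and the load came off over the last 2–3 mm at the height expected for a coil standing flat.

Last checks, from the camera pictures:
- **Coil:** it stands flat inside the tray, apart from the copper coil.
- **Hook:** it is at the same pixels as at the start.
- **Everything else:** the bottles, jar, flask, spanner and copper coil look unmoved.
- **Robot:** the arm was clear of everything and still.

One reading disagreed along the way. Just before setting down, my first pixel estimate put the coil about 15 mm off and possibly tilted. I had mistaken the lower plate's edge for the upper one. The height at set-down and the final pictures show it flat and centred.

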